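# Hang the cocoa stencil on the carousel's empty hook

### The arm

A 6-joint arm with a two-finger parallel gripper is mounted at the origin on a cart in front of the work surface, level with it; the furniture and walls round the work are solid. World frame = base frame: x ahead of the robot, y to its left, z up, the work surface at z = 0. Lengths are in m, angles in rad, forces in N, time in s.
With the tool pointing down it reaches from about 0.4 to 0.825 m from the base axis. Payload 7 kg.
Tool frame: the origin (TCP) lies midway between the tips of the shut fingers; the grasp point (between the pads) lies 19 mm behind it; z points along the fingers, y is the line along which they close (so a half turn about z gives the same grasp; the last joint's range is limited). The gripper opens to 88 mm and grips with 3 to 60 N. Pads are 19 mm wide; open, the fingers measure 130 mm over their backs; the gripper's body (78 mm by 193 mm) begins 47 mm behind the grasp point.
Start: joints at [-1.054, 0.359, 0.012, 0, -1.224, -0.288], TCP at [0.153, -0.657, 0.2] pointing down, gripper open.
Joint ranges: [-3.07, 3.07], [-1.43, 2.12], [-1.02, 1.25], [-3.03, 1.67], [-3.05, -0], [-3.03, 3.03]. Speed limits (rad/s): [2.39, 2.39, 3.01, 3.14, 3.14, 3.14].

### API

Orientations are given as [roll, pitch, yaw] about the fixed x, y, z axes, in that order (R = Rz(yaw) Ry(pitch) Rx(roll)).
In Python, from station import get_state, grab_frame, calibration, job_done, boxes_of, regions_of, spot_point gives the robot as it stands. The module is installed in compiled form; this text tells all that it offers.
- The arm moves only by the tool arm_command, never from a script. Its argument "commands" is a list of rows, each an object of numbers: "tx", "ty", "tz": the shift along the tool's x, y, z each as a share of 25 cm, from -1 to 1; "twist": the turn about the tool's z as a share of 180 degrees, from -1 to 1. A call has exactly 8 rows; each row is the pose to reach, as a shift and turn from the pose commanded when the call began, along the tool's axes at that moment, turning the shorter way round; what a row does not reach only later rows make up. A row lasts 1/12 s, in which the tool goes at most 41.7 mm and 7.16 degrees, less where a joint would pass 70% of its speed; a pose out of reach is approached as far as the arm can. A call with a number of a shift or a turn outside -1 to 1 is refused whole. A call with a gripper value outside its range is refused whole. "claw" is the opening, from 0 (shut) to 1 (fully open), set as the call begins (left out, the last holds). The fingers move at their own pace and stop on an object; "grip_force" is the grip in N (left out, the last holds). Time passes only in rows, so rows that repeat a pose let the fingers close, or fill a call up. It gives the time, the measured TCP pose, the force, the opening and the grip force at its end, in the units of the state.
- get_state(): the state, without advancing time (a new reading comes with each control period).
- grab_frame(name): name is "scene" or "top"; returns the picture (384x512x3 uint8, red, green, blue); there is no depth.
- calibration(name): a dict with "camera_matrix" (3x3 intrinsics, pixels), "k1" (the pictures are not rectified: a ray, as slopes to the right and down, at radius r is drawn at 1 + k1 r^2 times it, then the intrinsics apply), "extrinsics" (4x4, takes a point from camera to world coordinates). Camera axes: x right, y down, z forward; pixel columns grow to the right and rows downward; lengths in m; the calibration is good to about 2 mm. A picture is of the moment at which its call begins. calibration takes no time and is no camera call.
- job_done(): hands the job in; it is judged then, once.
Trained networks look in the newest picture that a camera, given by its name, has taken for a name from the list of things; names that differ only in an ending like _2 or _b are one class to them, and where a whole thing is asked for, a point or a joint stands for the part that bears it (a point fixed in the world has none). Each returns a list of dicts, best first, with "score" (0 to 1); they miss things now and then, are a little off and sometimes report something else, mostly with a low value. They report only what shows in the picture. A call takes as long as a camera call. They do not tell look-alikes from the thing itself.
- boxes_of(query, camera): "rect" ([left, top, right, bottom] in pixels, round what is visible of it).
- regions_of(query, camera): "region" (384x512 bool, what is visible of it) and "rect" ([left, top, right, bottom] in pixels, round what is visible of it).
- spot_point(query, camera): "uv" ([column, row] in pixels: a listed point, or the origin of a listed thing).
The state is a dict: "t": time; "q": joint angles; "qd": joint speeds; "joint_efforts": joint torques, N m; "eef_pos": TCP position; "ee_rot": TCP orientation; "force": force on the tool from outside, world axes, zero at the start; "moment": the same for the moment, N m; "width": finger opening in m; "gripper_force": force on a finger pad.
Only numpy, scipy, OpenCV 4.12 (cv2) and the standard library are available. Lean on these libraries where they do the work, as an engineer would, in place of code of your own. Each camera call takes 0.05 s, during which the arm holds its last target. There are 200 camera calls.

### The job

Turn the stencil carousel until its empty hook points straight out of the front of the stand, and only then take the loose cocoa stencil out of the drying block and hang it by its eye on that hook, behind the raised tip, so that it hangs freely upright. The springy hook is clamped at a different height each time, so feel for it gently: do not bend it, spin the carousel or jam the stencil against anything on it, and leave the other things on the counter where they are.

Things in the scene. Friction and masses are not known exactly. Their poses are not given: they have to be found in the camera images.
- stand: fixed metal foot of the carousel, 170 mm across and 12 tall, with a post. Origin on the carousel's axis at the counter top. Its -x axis is the FRONT, marked by a short tongue that sticks out of the foot; it roughly faces the robot.
- carousel (a joint): turning angle of the carousel on the post, rad, counterclockwise seen from above, from -0.4 to 6.7 (stops). At 0 and again at 6.283 the empty hook points straight out of the front (along the stand's -x). The pivot is stiff: about 0.2 N m of friction; it stays where it is left.
- drum (a point): centre of the top of the carousel, a wooden drum of radius 45 on the axis, 105 to 200 mm above the counter. Five wire hooks 72 deg apart stick out of it radially; four carry a stencil each (fixed to the carousel, 70 mm from the axis, caps up to 188 mm above the counter), the fifth is empty.
- slot (a point): point on the drum's side (45 mm from the axis, 140 above the counter) at the foot of the empty hook's guide; turns with the carousel, whose -x axis points outward along the hook. The hook is clamped on the guide at a height that differs every time: its straight wire lies 0 to 30 mm above this point, no reading tells where; it has to be felt for (or seen).
- hook (a joint): how far the empty hook is pushed up (+) or down (-) from its clamped height, m; 0 unloaded. It springs, 3 N per mm; more than 5 mm (15 N) bends it for good. Wire 5 mm thick: straight and level from the drum to 82 mm from the axis, then bent upward, its tip's middle 94 mm from the axis and 6 mm higher than the straight part's.
- knob (a point): top centre of the upright round steel knob on top of the carousel, 16 mm in diameter, 41 mm high (200 to 241 mm above the counter), 34 mm from the axis on the far side from the empty hook; goes round with the carousel, to turn it by, and spins freely on its own pin, so it can be held without turning the wrist.
- block: fixed wooden drying block, 60 x 100 x 38 mm (x, y, z), origin under its centre; a slot 7 x 75 mm, 30 deep, runs along its y axis, where the loose stencil stands.
- stencil: the loose cocoa stencil, 90 g: a flat steel plate 70 wide (its y), 72 tall, 4 thick (its x), then a 16 mm wide neck, a ring with an eye and a black cap on top. Origin in the middle of its lower edge, z up to the cap; total height 144. It stands upright in the block at the start, with a little play. Either face may point to the carousel.
- eye (a point): centre of the stencil's eye, 97 mm above its lower edge; hole 16 mm across, along the stencil's x; ring 24 mm outside, 5 thick. Hanging, the top of the eye rests on the wire: this point is 5.5 mm below the wire's middle. Straight wire and raised tip both pass through the level eye when this point is 3 mm above the straight wire's middle (2.5 mm to spare).
- cap (a point): point to grip: 131 mm above the stencil's lower edge, in its black cap, which is 12 (stencil x) x 26 (stencil y) x 36 mm tall (108 to 144). Grip the 26 mm width, so that the fingers stand either side of the hook.
- cocoa: bystander, not to be disturbed: loose spice jar with a black cap, 41 mm wide, 105 tall; origin under its centre
- cinnamon: bystander, not to be disturbed: loose spice jar with a black cap, 41 mm wide, 105 tall; origin under its centre
- order_pad: bystander, not to be disturbed: loose blue notebook, 130 x 79 x 14; origin under its centre
- teaspoon: bystander, not to be disturbed: loose teaspoon, 135 long; origin under its centre
- snack_bar: bystander, not to be disturbed: loose wrapped snack bar, 159 x 52 x 14; origin under its centre
- service_bell: bystander, not to be disturbed: desk bell, 85 wide, 61 tall; origin under its centre
- card_terminal_1: bystander, not to be disturbed: card terminal, 169 x 76 x 50; origin under its centre
Mind the look-alikes: they are no part of the job. Of the things that look like the stencil, the smaller one is meant.

How it is judged:
On the way, in this order (a step that is already met when the one before it is completed fails the run):
1. the carousel stands still with its empty hook pointing out of the front (within 0.15 rad), the stencil still in the block ((value of joint carousel between -0.15 and 0.15 rad or value of joint carousel between 6.1332 and 6.4332 rad) and velocity of joint carousel between -0.05 and 0.05 rad/s and distance of stencil from where it was at the start of the episode below 0.02 m), for 0.3 s.
2. the stencil is lifted clear out of the block (height (world z) of stencil above 0.045 m), for 0.2 s.
At the end, for the whole second after the job is handed in: The empty hook points out of the stand's front (within 0.2 rad) and the stencil hangs on it by its eye: eye between the drum and the raised tip (5 to 42 mm out from the drum), within 12 mm to either side of the hook's line, upright within 0.2 rad, released and at rest ((value of joint carousel between -0.2 and 0.2 rad or value of joint carousel between 6.0832 and 6.4832 rad) and x of eye in the frame of slot between -0.042 and -0.005 m and y of eye in the frame of slot between -0.012 and 0.012 m and z of eye in the frame of slot between -0.012 and 0.03 m and angle between stencil's own z axis and vertical below 0.2 rad and contact force between stencil and stand above 0.3 N and linear speed of stencil below 0.03 m/s and velocity of joint carousel between -0.05 and 0.05 rad/s); the robot touches nothing.
It fails at once if the stencil pressed against the carousel or hook with more than 15 N (contact force between stencil and stand above 15 N).
It fails at once if the hook pushed more than 5 mm up or down (15 N) (value of joint hook above 0.005 m or value of joint hook below -0.005 m).
It fails at once if the carousel spun faster than 4 rad/s (velocity of joint carousel above 4 rad/s or velocity of joint carousel below -4 rad/s).
It fails at once if a bystander moved by more than 20 mm (distance of any of cocoa, cinnamon, order_pad, teaspoon, snack_bar, service_bell, card_terminal_1 from where it was at the start of the episode above 0.02 m).
It also fails if it takes over 64 s, if anything falls off the work surface, if the arm or the gripper's body presses on something with over 40 N, if the wrist force passes 120 N, or if a joint passes its speed limit or range.

## Working session

There is one attempt and no reset: what is moved stays moved. The work goes in short steps, Python scripts to look and compute and a tool call to move; the robot and the scene stay as the last step left them, time stands still between calls to the robot, and variables do not carry over. Pictures are saved under pics/ and viewed, at most 10 in all, crops included, and the job is handed in when it is done.

Besides the shell and the picture viewer there is one more tool, called after ">>>" in YAML: its name, and indented under it one key for each argument. arm_command: Moves the arm, as the interface text tells. Shift numbers are shares of 25 cm and turn numbers shares of 180 degrees, none past 1 either way. Its arguments: {"type":"object","properties":{"commands":{"type":"array"},"claw":{"type":"number"},"grip_force":{"type":"number"}},"required":["commands"]}

```bash
mkdir -p pics; cat > h.py <<'E'
import numpy as np,cv2
from station import *
def ray(name,uv):
    c=calibration(name);K=np.array(c["camera_matrix"]);E=np.array(c["extrinsics"])
    d=np.array([(uv[0]-K[0,2])/K[0,0],(uv[1]-K[1,2])/K[1,1]]);s=d.copy()
    for _ in range(20): s=d/(1+c["k1"]*(s@s))
    return E[:3,3],E[:3,:3]@np.array([s[0],s[1],1])
def at_z(name,uv,z):
    o,d=ray(name,uv);return o+d*(z-o[2])/d[2]
def tri(a,b):
    (o1,d1),(o2,d2)=ray("scene",a),ray("top",b)
    t=np.linalg.lstsq(np.c_[d1,-d2],o2-o1,rcond=None)[0]
    p,q=o1+d1*t[0],o2+d2*t[1];return (p+q)/2,np.linalg.norm(p-q)
def proj(name,p):
    c=calibration(name);K=np.array(c["camera_matrix"]);E=np.array(c["extrinsics"])
    x=E[:3,:3].T@(np.array(p)-E[:3,3]);s=x[:2]/x[2];s=s*(1+c["k1"]*(s@s))
    return K[:2,:2]@s+K[:2,2]
E
python3 - <<'E'
from h import *
np.set_printoptions(precision=3,suppress=True)
s=get_state();print(s)
ims=[]
for c in("scene","top"):
    im=grab_frame(c);cv2.imwrite(f"pics/{c}0.png",im[...,::-1]);
    print(c,np.array(calibration(c)["extrinsics"])[:3,3],calibration(c)["camera_matrix"])
    for q in("stand","drum","slot","knob","block","stencil","eye","cap"):
        print(c,q,[(np.round(d["uv"],1),round(d["score"],2)) for d in spot_point(q,c)[:4]])
E
```

```text
{'t': 0.0, 'q': array([-1.054,  0.359,  0.011, -0.   , -1.224, -0.288]), 'qd': array([-0.001,  0.   ,  0.002, -0.001, -0.001,  0.   ]), 'joint_efforts': array([  0.001, -58.271,  29.305,   6.997,   0.007,  -0.   ]), 'eef_pos': array([ 0.153, -0.657,  0.199]), 'ee_rot': array([ 3.14 , -0.   , -2.913]), 'force': array([ 0.569,  0.598, -0.044]), 'moment': array([-0.014,  0.   , -0.054]), 'gripper_force': 0.0, 'width': 0.0876425698684857}
scene [-0.074  0.778  1.131] [[478.973   0.    262.042]
 [  0.    478.973 199.852]
 [  0.      0.      1.   ]]
scene stand [(array([213.5, 258.8]), 0.72)]
scene drum [(array([213.2, 211.5]), 0.82), (array([373.5, 196. ]), 0.36)]
scene slot [(array([336.2, 190.2]), 0.25)]
scene knob [(array([217. , 207.9]), 0.66), (array([331. , 215.2]), 0.35)]
scene block [(array([327.9, 218. ]), 0.63), (array([211.4, 215.2]), 0.48), (array([216.4, 209.7]), 0.31)]
scene stencil [(array([329.5, 220.3]), 0.66), (array([218.2, 205.7]), 0.56), (array([205. , 317.5]), 0.53)]
scene eye [(array([216.6, 178.6]), 0.7), (array([331.9, 197.8]), 0.64)]
scene cap [(array([336.2, 188. ]), 0.62), (array([214.6, 164.1]), 0.51)]
top [ 0.332 -0.037  1.416] [[420.193   0.    250.047]
 [  0.    420.193 194.177]
 [  0.      0.      1.   ]]
top stand [(array([195.4, 189.7]), 0.95), (array([307.5, 240.6]), 0.43)]
top drum [(array([186.7, 178.4]), 0.93)]
top slot [(array([204.3, 168.6]), 0.69)]
top knob [(array([180., 186.]), 0.9)]
top block [(array([301.2, 244.6]), 0.93)]
top stencil [(array([302.4, 237.2]), 0.55)]
top eye [(array([247.8, 133.9]), 0.73), (array([308.7, 240.1]), 0.67), (array([129.3, 249.3]), 0.26)]
top cap [(array([244.2, 133. ]), 0.67), (array([306.4, 240.2]), 0.46), (array([308.3, 240.4]), 0.29)]
```

View pics/scene0.png

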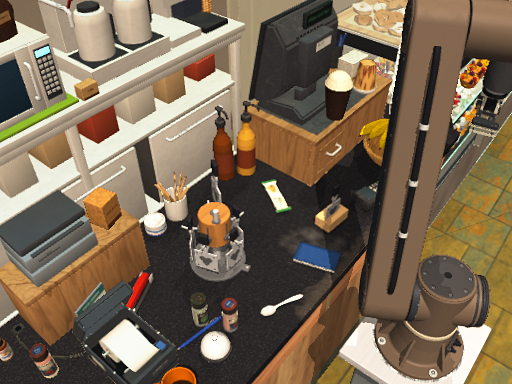

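View pics/top0.png

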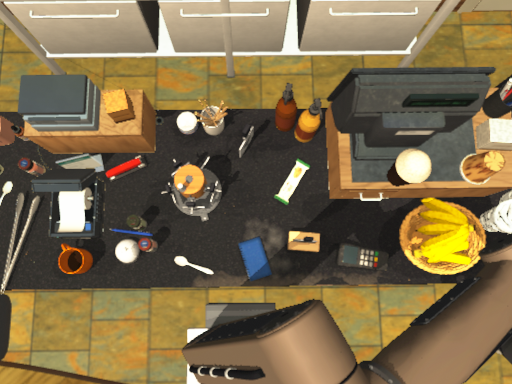

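The scene view shows the carousel at about (215,240), the block with a stencil at (332,212), and a second stencil-like thing standing at (215,180). In the top view, the carousel is at (195,188), the block at (304,241) and the look-alike at (246,140). I take the block's stencil, because it stands in the drying block and looks smaller. I'll confirm this in an enlarged crop.

```bash
python3 - <<'E'
from h import *
np.set_printoptions(precision=3,suppress=True)
a=cv2.imread("pics/scene0.png");b=cv2.imread("pics/top0.png")
def crop(im,x,y,w,h,W,H): return cv2.resize(im[y:y+h,x:x+w],(W,H),interpolation=cv2.INTER_CUBIC)
out=np.vstack([np.hstack([crop(b,155,150,80,60,400,300),crop(b,230,120,100,140,214,300),np.zeros((300,186,3),np.uint8)]),
 np.hstack([crop(a,170,160,100,75*1+0,400,300)[:, :],crop(a,290,175,80,60,400,300)])])
cv2.imwrite("pics/c1.png",out)
a2=crop(a,175,190,90,100,0 or 540,600);cv2.imwrite("pics/c2.png",a2)
print("drum",tri((213.2,211.5),(186.7,178.4)),"z=.2",at_z("top",(186.7,178.4),.2),at_z("scene",(213.2,211.5),.2))
print("stand",at_z("top",(195.4,189.7),0),at_z("scene",(213.5,258.8),0))
print("knob",at_z("top",(180,186),.241),at_z("scene",(217,207.9),.241))
print("slot",at_z("top",(204.3,168.6),.14))
print("block",at_z("top",(301.2,244.6),0),at_z("scene",(327.9,218),0))
print("cap",tri((336.2,188),(306.4,240.2)))
print("eye",tri((331.9,197.8),(308.7,240.1)))
for c in("scene","top"):
  for q in ("block","knob"):
    print(c,q,[(np.round(d["rect"]),round(d["score"],2)) for d in boxes_of(q,c)[:3]])
E
```

```text
drum (array([0.601, 0.135, 0.208]), np.float64(0.0037847243914512557)) z=.2 [0.605 0.138 0.2  ] [0.605 0.129 0.2  ]
stand [0.609 0.136 0.   ] [0.612 0.138 0.   ]
knob [0.573 0.151 0.241] [0.577 0.141 0.241]
slot [0.649 0.092 0.14 ]
block [ 0.418 -0.221  0.   ] [ 0.437 -0.228  0.   ]
cap (array([ 0.42 , -0.218,  0.151]), np.float64(0.0022118006670369976))
eye (array([ 0.43 , -0.23 ,  0.094]), np.float64(0.009398220161286198))
scene block [(array([311., 205., 345., 232.]), 0.66), (array([186., 203., 247., 273.]), 0.31)]
scene knob [(array([185., 200., 244., 273.]), 0.93)]
top block [(array([168., 162., 220., 214.]), 0.5)]
top knob [(array([164., 160., 218., 214.]), 0.79), (array([276., 160., 311., 205.]), 0.71)]
```

View pics/c1.png

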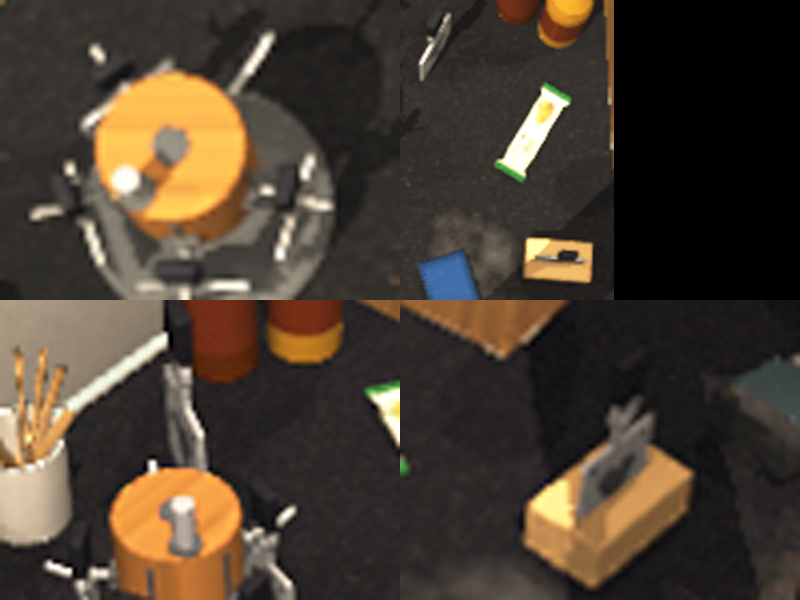

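View pics/c2.png

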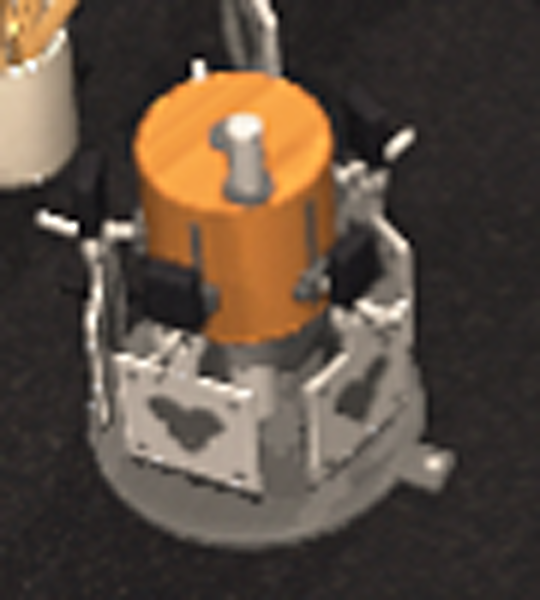

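The block's stencil at (332,212), whose plate is about half the size of the standing one, is the one meant. The look-alike at (246,140) in the top view is clearly larger. The empty hook is at the upper right of the drum, with its tip at (208,158) in the top view. The knob is at (180,186), and the tongue is at about (248,267) in the scene view.

```bash
python3 - <<'E'
from h import *
np.set_printoptions(precision=3,suppress=True)
t=(at_z("scene",(247.8,267),.006));print("tongue",t,"topuv",proj("top",t))
for z in (.2,): print("drum",at_z("top",(189.4,178.6),z),at_z("scene",(175+233/6,190+140/6),z))
print("tip tri",tri((208,201.3),(208.4,157.6)), at_z("top",(208.4,157.6),.16))
print("knob",at_z("top",(180.2,186),.241),at_z("scene",(175+243/6,190+122/6),.241))
# stand: foot ellipse: fit foot outline in scene
b=cv2.imread("pics/top0.png");a=cv2.imread("pics/scene0.png")
def crop(im,x,y,w,h,W,H): return cv2.resize(im[y:y+h,x:x+w],(W,H),interpolation=cv2.INTER_CUBIC)
o=np.hstack([crop(b,165,155,60,65,400,433),crop(b,280,222,48,52,400,433)]);o=np.clip(o*1.4,0,255).astype(np.uint8)
cv2.imwrite("pics/c3.png",o)
E
```

```text
tongue [0.508 0.1   0.006] topuv [205.531 218.745]
drum [0.604 0.13  0.2  ] [0.599 0.133 0.2  ]
tip tri (array([0.679, 0.077, 0.156]), np.float64(0.0016595622174054205)) [0.679 0.077 0.16 ]
knob [0.573 0.15  0.241] [0.574 0.151 0.241]
```

View pics/c3.png

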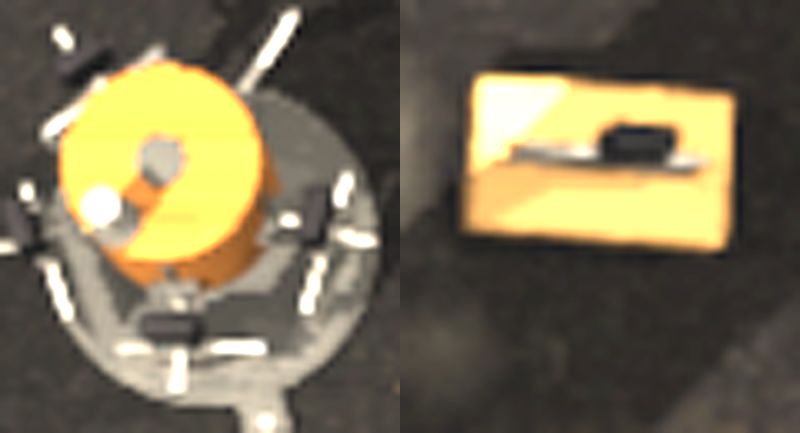

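>>> arm_command:
  commands:
    - {"tz": -0.16}
    - {"tz": -0.32}
    - {"tz": -0.48,"ty": 0.05}
    - {"tz": -0.6,"tx": -0.1,"ty": 0.15}
    - {"tz": -0.6,"tx": -0.2,"ty": 0.25}
    - {"tz": -0.6,"tx": -0.3,"ty": 0.37}
    - {"tz": -0.6,"tx": -0.4,"ty": 0.48}
    - {"tz": -0.6,"tx": -0.5,"ty": 0.6}
  claw: 1
  grip_force: 20

```text
invalid input
```

>>> arm_command:
  commands:
    - {"tx": -0.1,"ty": 0.12}
    - {"tx": -0.2,"ty": 0.24}
    - {"tx": -0.3,"ty": 0.35}
    - {"tx": -0.4,"ty": 0.47}
    - {"tx": -0.5,"ty": 0.58}
    - {"tx": -0.6,"ty": 0.7}
    - {"tx": -0.7,"ty": 0.82}
    - {"tx": -0.8,"ty": 0.93}

```text
invalid input
```

```bash
cat >> h.py <<'E'
def to(p,yaw_y=None):
    "shares to bring TCP to world p; optional world angle (deg) of the tool y axis"
    from scipy.spatial.transform import Rotation as R
    s=get_state();M=R.from_euler("xyz",s["ee_rot"]).as_matrix()
    d=M.T@(np.array(p)-s["eef_pos"])/.25;a=np.degrees(np.arctan2(M[1,1],M[0,1]))
    tw=None if yaw_y is None else -(((yaw_y-a+90)%180)-90)/180
    print("t",round(s["t"],2),"pos",s["eef_pos"],"yang",a,"shares",d,"twist",tw,"F",s["force"],"w",s["width"])
E
python3 - <<'E'
from h import *
np.set_printoptions(precision=3,suppress=True)
to((.574,.1505,.3))
t1=at_z("top",(204.5,218),.006);c=at_z("top",(197.1,191.2),.012);print(t1,c)
for T in (t1,np.array([.508,.1,0])):
  for A in (c,np.array([.6014,.1311,0])): print(np.degrees(np.arctan2(*(T-A)[1::-1]))%360,np.linalg.norm((T-A)[:2]))
E
```

```text
t 1.1 pos [ 0.153 -0.657  0.2  ] yang 103.10803007292441 shares [-2.373  2.766 -0.401] twist None F [-0.288  0.236  0.586] w 0.0879476194963712
[0.511 0.104 0.006] [0.602 0.129 0.012]
195.4035261553417 0.0946143859550371
196.80776979179774 0.09495562134903829
197.0678968217471 0.0980342657689488
198.41654349765946 0.09844170864018974
```

>>> arm_command:
  commands:
    - {"tx": 0,"ty": 0,"tz": -0.16,"twist": 0}
    - {"tx": 0,"ty": 0,"tz": -0.32,"twist": 0}
    - {"tx": 0,"tz": -0.48,"ty": 0.05,"twist": 0}
    - {"tz": -0.6,"tx": -0.1,"ty": 0.15,"twist": 0}
    - {"tz": -0.6,"tx": -0.2,"ty": 0.25,"twist": 0}
    - {"tz": -0.6,"tx": -0.3,"ty": 0.37,"twist": 0}
    - {"tz": -0.6,"tx": -0.4,"ty": 0.48,"twist": 0}
    - {"tz": -0.6,"tx": -0.5,"ty": 0.6,"twist": 0}
  claw: 1
  grip_force: 20

```text
t: 1.77
eef_pos: [0.2412, -0.4815, 0.3497]
ee_rot: [-3.141, 0.0, -2.913]
force: [1.6, 0.7, 0.3]
width: 0.0876
gripper_force: 0.0
```

>>> arm_command:
  commands:
    - {"tx": -0.1,"ty": 0.12,"tz": 0,"twist": 0}
    - {"tx": -0.2,"ty": 0.24,"tz": 0,"twist": 0}
    - {"tx": -0.3,"ty": 0.35,"tz": 0,"twist": 0}
    - {"tx": -0.4,"ty": 0.47,"tz": 0,"twist": 0}
    - {"tx": -0.5,"ty": 0.58,"tz": 0,"twist": 0}
    - {"tx": -0.6,"ty": 0.7,"tz": 0,"twist": 0}
    - {"tx": -0.7,"ty": 0.82,"tz": 0,"twist": 0}
    - {"tx": -0.8,"ty": 0.93,"tz": 0,"twist": 0}

```text
t: 2.43
eef_pos: [0.383, -0.2092, 0.3503]
ee_rot: [-3.141, 0.002, -2.913]
force: [0.4, -0.6, -0.7]
width: 0.0876
gripper_force: 0.0
```

>>> arm_command:
  commands:
    - {"tx": -0.1,"ty": 0.12,"tz": 0,"twist": 0}
    - {"tx": -0.2,"ty": 0.24,"tz": 0,"twist": 0}
    - {"tx": -0.3,"ty": 0.35,"tz": 0,"twist": 0}
    - {"tx": -0.4,"ty": 0.47,"tz": 0,"twist": 0}
    - {"tx": -0.5,"ty": 0.58,"tz": 0,"twist": 0}
    - {"tx": -0.6,"ty": 0.7,"tz": 0.05,"twist": 0}
    - {"tx": -0.7,"ty": 0.82,"tz": 0.1,"twist": 0}
    - {"tx": -0.8,"ty": 0.93,"tz": 0.15,"twist": 0}

```text
t: 3.1
eef_pos: [0.5254, 0.0629, 0.3122]
ee_rot: [3.141, 0.001, -2.912]
force: [0.5, -0.7, 0.7]
width: 0.0875
gripper_force: 0.0
```

```bash
python3 - <<'E'
from h import *
np.set_printoptions(precision=3,suppress=True)
to((.574,.1505,.216))
E
```

```text
t 3.1 pos [0.525 0.063 0.312] yang 103.14315959618439 shares [-0.268  0.297  0.385] twist None F [ 0.491 -0.706  0.746] w 0.08750090898593026
```

>>> arm_command:
  commands:
    - {"tx": -0.09,"ty": 0.1,"tz": 0,"twist": 0}
    - {"tx": -0.18,"ty": 0.2,"tz": 0.05,"twist": 0}
    - {"tx": -0.27,"ty": 0.3,"tz": 0.1,"twist": 0}
    - {"tx": -0.27,"ty": 0.3,"tz": 0.17,"twist": 0}
    - {"tx": -0.27,"ty": 0.3,"tz": 0.24,"twist": 0}
    - {"tx": -0.27,"ty": 0.3,"tz": 0.31,"twist": 0}
    - {"tx": -0.27,"ty": 0.3,"tz": 0.385,"twist": 0}
    - {"tx": -0.27,"ty": 0.3,"tz": 0.385,"twist": 0}

```text
t: 3.77
eef_pos: [0.5716, 0.1485, 0.212]
ee_rot: [-3.141, -0.006, -2.913]
force: [-1.4, 0.4, -0.6]
width: 0.0877
gripper_force: 0.0
```

>>> arm_command:
  commands:
    - {"tx": 0,"ty": 0,"tz": 0,"twist": 0}
    - {"tx": 0,"ty": 0,"tz": 0,"twist": 0}
    - {"tx": 0,"ty": 0,"tz": 0,"twist": 0}
    - {"tx": 0,"ty": 0,"tz": 0,"twist": 0}
    - {"tx": 0,"ty": 0,"tz": 0,"twist": 0}
    - {"tx": 0,"ty": 0,"tz": 0,"twist": 0}
    - {"tx": 0,"ty": 0,"tz": 0,"twist": 0}
    - {"tx": 0,"ty": 0,"tz": 0,"twist": 0}
  claw: 0
  grip_force: 15

```text
t: 4.43
eef_pos: [0.5737, 0.149, 0.2161]
ee_rot: [3.141, 0.0, -2.913]
force: [-0.5, -1.5, 0.1]
width: 0.0397
gripper_force: 0.0
```

```bash
python3 - <<'E'
from h import *
np.set_printoptions(precision=3,suppress=True)
to((.574,.1505,.216))
M=.25
A=np.array([.6014,.1311]);s=get_state();P=s["eef_pos"][:2];r=P-A;print("r",np.hypot(*r),np.degrees(np.arctan2(r[1],r[0])))
th0=np.arctan2(r[1],r[0]);y=s["ee_rot"][2]
tx=np.array([np.cos(y),np.sin(y)]);ty=np.array([np.sin(y),-np.cos(y)])
th1=np.radians(197-180)
print("carousel est",th0-th1)
N=32
for k in range(1,N+1):
    th=th0+(th1-th0)*k/N;d=A+.034*np.array([np.cos(th),np.sin(th)])-P
    if k%8==1: b=np.zeros(2) if k==1 else last
    last=d; e=(d-b)/.25;print(k,np.round([e@tx,e@ty],3))
E
```

```text
t 4.43 pos [0.574 0.149 0.216] yang 103.10668308236266 shares [-0.003  0.006  0.   ] twist None F [-0.541 -1.466  0.093] w 0.03968084969766825
r 0.033021653673277314 147.16548572412304
carousel est 2.2718162983436225
1 [-0.004  0.009]
2 [-0.012  0.015]
3 [-0.02   0.021]
4 [-0.028  0.025]
5 [-0.037  0.03 ]
6 [-0.046  0.033]
7 [-0.055  0.036]
8 [-0.065  0.038]
9 [-0.01   0.002]
10 [-0.019  0.003]
11 [-0.029  0.003]
12 [-0.038  0.002]
13 [-0.048  0.001]
14 [-0.057 -0.001]
15 [-0.067 -0.003]
16 [-0.076 -0.006]
17 [-0.009 -0.004]
18 [-0.017 -0.008]
19 [-0.026 -0.013]
20 [-0.034 -0.019]
21 [-0.041 -0.025]
22 [-0.048 -0.032]
23 [-0.055 -0.039]
24 [-0.061 -0.046]
25 [-0.005 -0.008]
26 [-0.01  -0.016]
27 [-0.015 -0.025]
28 [-0.018 -0.034]
29 [-0.021 -0.043]
30 [-0.024 -0.052]
31 [-0.025 -0.062]
32 [-0.026 -0.072]
```

Gripper still closing; let it finish before turning.

>>> arm_command:
  commands:
    - {"tx": 0,"ty": 0,"tz": 0,"twist": 0}
    - {"tx": 0,"ty": 0,"tz": 0,"twist": 0}
    - {"tx": 0,"ty": 0,"tz": 0,"twist": 0}
    - {"tx": 0,"ty": 0,"tz": 0,"twist": 0}
    - {"tx": 0,"ty": 0,"tz": 0,"twist": 0}
    - {"tx": 0,"ty": 0,"tz": 0,"twist": 0}
    - {"tx": 0,"ty": 0,"tz": 0,"twist": 0}
    - {"tx": 0,"ty": 0,"tz": 0,"twist": 0}

```text
t: 5.1
eef_pos: [0.5736, 0.149, 0.2159]
ee_rot: [3.142, -0.0, -2.913]
force: [-0.5, -0.3, 0.0]
width: 0.0004
gripper_force: 0.0
```

```bash
python3 - <<'E'
from h import *
np.set_printoptions(precision=3,suppress=True)
to((.574,.1505,.216))
print(get_state()["gripper_force"])
E
```

```text
t 5.1 pos [0.574 0.149 0.216] yang 103.11005252128956 shares [-0.003  0.005 -0.   ] twist None F [-0.527 -0.315  0.036] w 0.00043206157045103203
0.0
```

```bash
python3 - <<'E'
from h import *
np.set_printoptions(precision=3,suppress=True)
a=grab_frame("scene")[...,::-1];b=grab_frame("top")[...,::-1]
cv2.imwrite("pics/s2.png",a);cv2.imwrite("pics/t2.png",b)
f=lambda im,x,y,w,h,W,H:cv2.resize(im[y:y+h,x:x+w],(W,H),interpolation=cv2.INTER_CUBIC)
cv2.imwrite("pics/c4.png",np.hstack([f(a,165,160,100,120,400,480),f(b,145,130,100,120,400,480)]))
print("tcp uv",proj("scene",get_state()["eef_pos"]),proj("top",get_state()["eef_pos"]))
print(spot_point("knob","scene")[:2])
E
```

```text
tcp uv [216.415 216.671] [181.898 187.641]
[{'uv': [216.3, 210.3], 'score': 0.82}, {'uv': [212.2, 215.5], 'score': 0.68}]
```

View pics/c4.png

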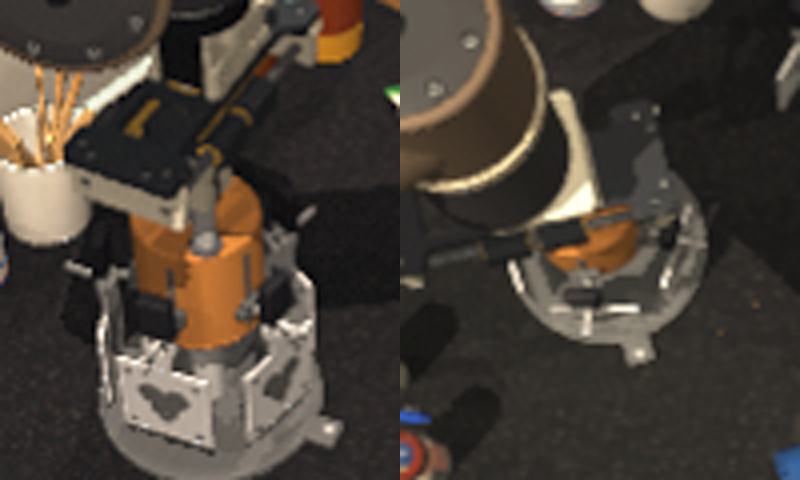

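```bash
python3 - <<'E'
from h import *
np.set_printoptions(precision=1,suppress=True)
for z in(.2,.216,.241,.26): print(z,proj("scene",(.5735,.1505,z)),proj("top",(.5735,.1505,z)))
f=lambda im,x,y,w,h,W,H:cv2.resize(im[y:y+h,x:x+w],(W,H),interpolation=cv2.INTER_CUBIC)
I=lambda n:cv2.imread(f"pics/{n}.png")
cv2.imwrite("pics/c5.png",np.vstack([np.hstack([f(I(n),190,185,60,45,400,300) for n in("scene0","s2")]),np.hstack([f(I(n),160,155,60,45,400,300) for n in("top0","t2")])]))
E
```

```text
0.2 [216.4 221.1] [182.2 188.7]
0.216 [216.1 217. ] [181.4 187.7]
0.241 [215.5 210.3] [180. 186.]
0.26 [215.1 205.2] [179.  184.6]
```

View pics/c5.png

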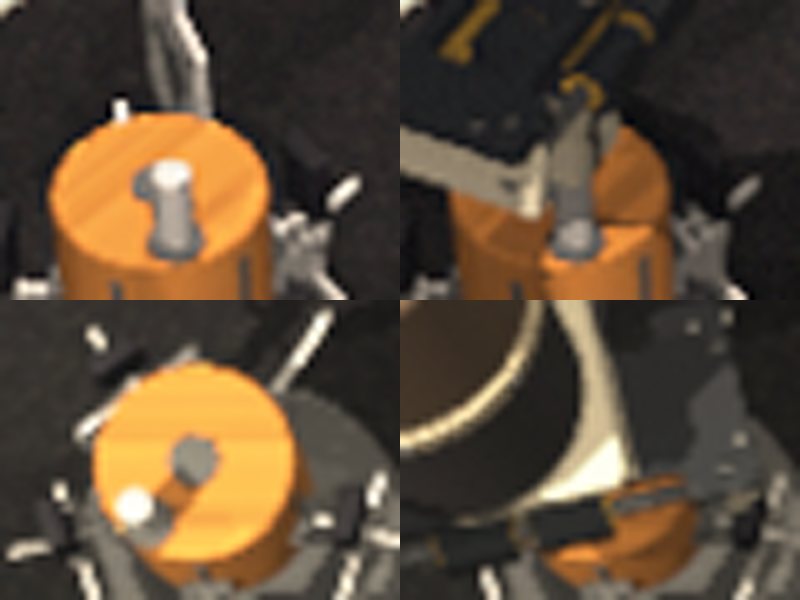

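The pictures show the knob still in place at about (216,216) in the scene view, with the fingers shut on or just above it. I'll nudge a few mm along the turning path and read the force to tell which.

>>> arm_command:
  commands:
    - {"tx": -0.004,"ty": 0.009,"tz": 0,"twist": 0}
    - {"tx": -0.008,"ty": 0.012,"tz": 0,"twist": 0}
    - {"tx": -0.012,"ty": 0.015,"tz": 0,"twist": 0}
    - {"tx": -0.02,"ty": 0.021,"tz": 0,"twist": 0}
    - {"tx": -0.028,"ty": 0.025,"tz": 0,"twist": 0}
    - {"tx": -0.037,"ty": 0.03,"tz": 0,"twist": 0}
    - {"tx": -0.046,"ty": 0.033,"tz": 0,"twist": 0}
    - {"tx": -0.046,"ty": 0.033,"tz": 0,"twist": 0}

```text
t: 5.92
eef_pos: [0.5833, 0.16, 0.2157]
ee_rot: [-3.142, -0.0, -2.913]
force: [-0.3, -0.1, -0.1]
width: 0.0005
gripper_force: 0.0
```

```bash
python3 - <<'E'
from h import *
np.set_printoptions(precision=3,suppress=True)
to((.574,.1505,.216));s=get_state();print(s["moment"],s["gripper_force"],s["joint_efforts"])
a=grab_frame("scene")[...,::-1];b=grab_frame("top")[...,::-1]
cv2.imwrite("pics/s3.png",a);cv2.imwrite("pics/t3.png",b)
f=lambda im,x,y,w,h,W,H:cv2.resize(im[y:y+h,x:x+w],(W,H),interpolation=cv2.INTER_CUBIC)
cv2.imwrite("pics/c6.png",np.hstack([f(a,190,185,60,80,400,533),f(cv2.imread("pics/s2.png"),190,185,60,80,400,533)]))
for q in("knob","slot","drum"):
  for c in("scene","top"): print(q,c,[(d["uv"],d["score"]) for d in spot_point(q,c)[:2]])
E
```

```text
t 5.92 pos [0.583 0.16  0.216] yang 103.11742879868945 shares [ 0.045 -0.028 -0.001] twist None F [-0.321 -0.081 -0.116] w 0.00047755427361363613
[-0.01  -0.011 -0.024] 0.0 [  0.035 -48.362  29.155   6.894  -0.116  -0.002]
knob scene [([215.5, 209.4], 0.91)]
knob top [([179.0, 185.6], 0.71)]
slot scene [([210.4, 213.9], 0.94), ([283.2, 304.1], 0.23)]
slot top [([201.7, 170.1], 0.85), ([198.6, 188.4], 0.46)]
drum scene [([212.7, 210.2], 0.95)]
drum top [([187.6, 177.4], 0.66)]
```

View pics/c6.png

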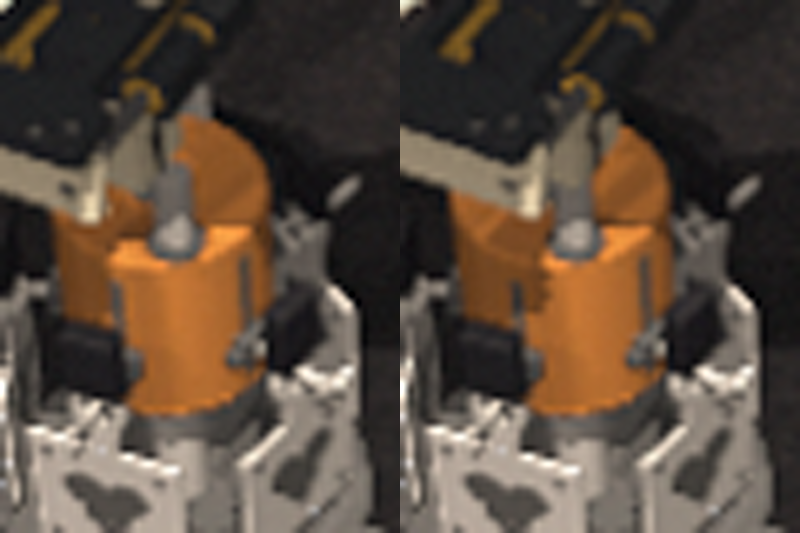

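```bash
python3 - <<'E'
from h import *
np.set_printoptions(precision=3,suppress=True)
p=get_state()["eef_pos"]
for z in(0,.02,.04): print(z,(proj("scene",p+[0,0,z])-[190,185])*6.667,(proj("top",p+[0,0,z])))
print(tri((215.5,209.4),(179,185.6)),tri((215.5,210.3),(180.2,186)))
f=lambda im,x,y,w,h,W,H:cv2.resize(im[y:y+h,x:x+w],(W,H),interpolation=cv2.INTER_CUBIC)
I=lambda n:cv2.imread(f"pics/{n}.png")
cv2.imwrite("pics/c7.png",np.hstack([f(I("s3"),185,160,50,65,390,507),f(I("t3"),135,140,100,130,390,507)]))
E
```

```text
0 [141.063 215.145] [178.296 184.552]
0.02 [137.879 179.819] [177.177 183.138]
0.04 [134.632 143.71 ] [176.021 181.676]
(array([0.573, 0.152, 0.246]), np.float64(0.0016184860983120733)) (array([0.574, 0.15 , 0.241]), np.float64(0.0004368160946379195))
```

View pics/c7.png

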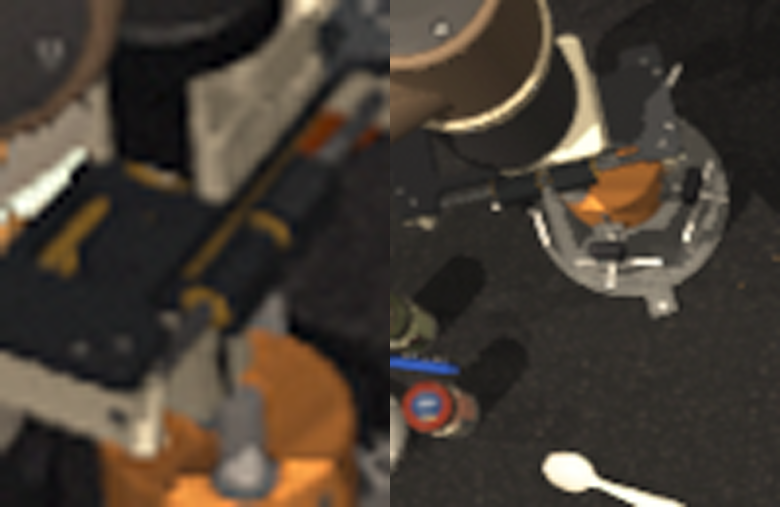

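The fingers are shut just behind and above the knob, and the knob is untouched with no force. The tips seem to end higher than I thought, so I'll feel for the known drum top at z = 0.200, away from the knob.

>>> arm_command:
  commands:
    - {"tx": -0.06,"ty": -0.02,"tz": 0,"twist": 0}
    - {"tx": -0.126,"ty": -0.042,"tz": 0,"twist": 0}
    - {"tx": -0.126,"ty": -0.042,"tz": 0,"twist": 0}
    - {"tx": -0.126,"ty": -0.042,"tz": 0.012,"twist": 0}
    - {"tx": -0.126,"ty": -0.042,"tz": 0.024,"twist": 0}
    - {"tx": -0.126,"ty": -0.042,"tz": 0.036,"twist": 0}
    - {"tx": -0.126,"ty": -0.042,"tz": 0.044,"twist": 0}
    - {"tx": -0.126,"ty": -0.042,"tz": 0.044,"twist": 0}

```text
t: 6.98
eef_pos: [0.6154, 0.1566, 0.2044]
ee_rot: [-3.142, -0.001, -2.913]
force: [0.3, 0.2, 0.4]
width: 0.0004
gripper_force: 0.0
```

>>> arm_command:
  commands:
    - {"tx": 0,"ty": 0,"tz": 0.004,"twist": 0}
    - {"tx": 0,"ty": 0,"tz": 0.008,"twist": 0}
    - {"tx": 0,"ty": 0,"tz": 0.012,"twist": 0}
    - {"tx": 0,"ty": 0,"tz": 0.016,"twist": 0}
    - {"tx": 0,"ty": 0,"tz": 0.02,"twist": 0}
    - {"tx": 0,"ty": 0,"tz": 0.024,"twist": 0}
    - {"tx": 0,"ty": 0,"tz": 0.024,"twist": 0}
    - {"tx": 0,"ty": 0,"tz": 0.024,"twist": 0}

```text
t: 7.65
eef_pos: [0.616, 0.1566, 0.1988]
ee_rot: [-3.142, -0.0, -2.913]
force: [0.6, -0.7, 0.1]
width: 0.0003
gripper_force: 0.0
```

>>> arm_command:
  commands:
    - {"tx": 0,"ty": 0,"tz": 0.004,"twist": 0}
    - {"tx": 0,"ty": 0,"tz": 0.008,"twist": 0}
    - {"tx": 0,"ty": 0,"tz": 0.012,"twist": 0}
    - {"tx": 0,"ty": 0,"tz": 0.016,"twist": 0}
    - {"tx": 0,"ty": 0,"tz": 0.016,"twist": 0}
    - {"tx": 0,"ty": 0,"tz": 0.016,"twist": 0}
    - {"tx": 0,"ty": 0,"tz": 0.016,"twist": 0}
    - {"tx": 0,"ty": 0,"tz": 0.016,"twist": 0}

```text
t: 8.32
eef_pos: [0.6161, 0.1566, 0.195]
ee_rot: [3.142, 0.0, -2.913]
force: [-0.5, 0.3, 0.6]
width: 0.0005
gripper_force: 0.0
```

```bash
python3 - <<'E'
from h import *
np.set_printoptions(precision=3,suppress=True)
to((.574,.1505,.216))
a=grab_frame("scene")[...,::-1];b=grab_frame("top")[...,::-1]
cv2.imwrite("pics/s4.png",a);cv2.imwrite("pics/t4.png",b)
p=get_state()["eef_pos"]
for z in(0,.02,.04): print(z,proj("scene",p+[0,0,z]),proj("top",p+[0,0,z]))
# change s3->s4 vs scene0: where fingers occlude the orange drum, by rows
hsv=cv2.cvtColor(np.ascontiguousarray(a),cv2.COLOR_BGR2HSV)
for r in range(196,226,1):
    print(r,''.join('O' if (5<h<20 and s>110) else ('.' if v<60 else 'g' if v<140 else 'W') for h,s,v in hsv[r,194:236]))
E
```

```text
t 8.32 pos [0.616 0.157 0.195] yang 103.10826880891804 shares [ 0.169  0.014 -0.084] twist None F [-0.546  0.34   0.595] w 0.000469281906737177
0 [203.537 216.557] [180.633 175.077]
0.02 [202.989 211.38 ] [179.575 173.542]
0.04 [202.432 206.09 ] [178.483 171.956]
196 ........OO.........ggg.gggg...............
197 ......OOOOO........ggg.gggg...............
198 .......OgOOO.......ggg..gggg..............
199 ...gg.....OO........gg.ggggg..............
200 ...ggg....OO........gggggggg..............
201 ....gg...gOO..gg....gggggggg..............
202 .....g..ggg..gggOOOOOOOOOggg..............
203 .......gggg.ggggOOOOOOOOOOOOOO............
204 gg....ggggg.ggggOOOOOOOOOOOOOOOO..........
205 ......ggggg.ggggOOOOOOOOOOOOOOOO..........
206 ..gg.gggggg.gggOOOOOOOOOOOOOOOOOOO........
207 .gggggggggggggOOOOOOOOOOOOOOOOOOOOO.......
208 .gWggggggggg.gOOOOOOOOOOOOOOOOOOOOO.......
209 gWWWggggggggOOOOOOOgggWWOOOOOOOOOOOO......
210 WWWWggggggggOOOOOgggggWWgOOOOOOOOOOO......
211 WWWWgggggggOOOOO..gggWWWgOOOOOOOOOOOO.....
212 WWWWOOOggggOOOOO..ggWWWggOOOOOOOOOOOO.....
213 WWWWOOOOOOOOOOOO..ggWWWggOOOOOOOOOOOO.....
214 WWWgOOOOOOOOOOOOg..gWWWWgOOOOOOOOOOOO.....
215 WWWWOOOOOOOOOOOOOOggWWWWgOOOOOOOOOOOO.....
216 WWWgOOOOOOOOOOOOOOOgWWWWgOOOOOOOOOOOO..gg.
217 gWg.OOOOOOOOOOOOOOOgWWWWgOOOOOOOOOOOO..ggg
218 ....OOOOOOOOOOOOOOOgWWWWggOOOOOOOOOOgggggg
219 ....OOOOOOOOOOOOOOOgWWWWggOOOOOOOOOOOggggg
220 ....OOOOOOOOOOOOOOOgWWWWggOOOOOOOOOOOggggg
221 ....OOOOOOOOOOOOOOgggWWWggOOOOOOOOOOO.gggg
222 ....OOOOOOOOOOOOOOOgggggggOOOOOOOOOOO.gggg
223 ....OOOOOOOOOOOOOOOOgggggOOOOOOOOOOOOggggg
224 ....OOOOOOOOOOOOOOOOOOOOOOOOOOOOgOOOOggggg
225 ....gOOOOOOOOOOOOOOOOOOOOOOOOOOOgOOOOggggg
```

The picture shows the shut tips ending about 4 px (about 16 mm or more) above where the TCP projects. I'll keep feeling downward.

>>> arm_command:
  commands:
    - {"tx": 0,"ty": 0,"tz": 0.006,"twist": 0}
    - {"tx": 0,"ty": 0,"tz": 0.012,"twist": 0}
    - {"tx": 0,"ty": 0,"tz": 0.018,"twist": 0}
    - {"tx": 0,"ty": 0,"tz": 0.024,"twist": 0}
    - {"tx": 0,"ty": 0,"tz": 0.03,"twist": 0}
    - {"tx": 0,"ty": 0,"tz": 0.034,"twist": 0}
    - {"tx": 0,"ty": 0,"tz": 0.037,"twist": 0}
    - {"tx": 0,"ty": 0,"tz": 0.04,"twist": 0}

```text
t: 9.08
eef_pos: [0.616, 0.1566, 0.1848]
ee_rot: [-3.142, -0.0, -2.913]
force: [0.0, 0.8, -0.3]
width: 0.0009
gripper_force: 0.0
```

>>> arm_command:
  commands:
    - {"tx": 0,"ty": 0,"tz": 0.003,"twist": 0}
    - {"tx": 0,"ty": 0,"tz": 0.006,"twist": 0}
    - {"tx": 0,"ty": 0,"tz": 0.009,"twist": 0}
    - {"tx": 0,"ty": 0,"tz": 0.012,"twist": 0}
    - {"tx": 0,"ty": 0,"tz": 0.015,"twist": 0}
    - {"tx": 0,"ty": 0,"tz": 0.018,"twist": 0}
    - {"tx": 0,"ty": 0,"tz": 0.018,"twist": 0}
    - {"tx": 0,"ty": 0,"tz": 0.018,"twist": 0}

```text
t: 9.75
eef_pos: [0.616, 0.1565, 0.1804]
ee_rot: [-3.142, -0.0, -2.913]
force: [-0.6, -0.3, -1.0]
width: 0.0005
gripper_force: 0.0
```

>>> arm_command:
  commands:
    - {"tx": 0,"ty": 0,"tz": 0.003,"twist": 0}
    - {"tx": 0,"ty": 0,"tz": 0.006,"twist": 0}
    - {"tx": 0,"ty": 0,"tz": 0.009,"twist": 0}
    - {"tx": 0,"ty": 0,"tz": 0.012,"twist": 0}
    - {"tx": 0,"ty": 0,"tz": 0.014,"twist": 0}
    - {"tx": 0,"ty": 0,"tz": 0.016,"twist": 0}
    - {"tx": 0,"ty": 0,"tz": 0.016,"twist": 0}
    - {"tx": 0,"ty": 0,"tz": 0.016,"twist": 0}

```text
t: 10.42
eef_pos: [0.616, 0.1565, 0.1764]
ee_rot: [-3.142, -0.0, -2.913]
force: [-0.1, 0.5, -0.2]
width: 0.0007
gripper_force: 0.0
```

```bash
python3 - <<'E'
from h import *
np.set_printoptions(precision=3,suppress=True)
to((.574,.1505,.216))
a=grab_frame("scene")[...,::-1]
cv2.imwrite("pics/s5.png",a)
p=get_state()["eef_pos"]
for z in(0,.02,.04): print(z,proj("scene",p+[0,0,z]))
hsv=cv2.cvtColor(np.ascontiguousarray(a),cv2.COLOR_BGR2HSV)
for r in range(206,222,1):
    print(r,''.join('O' if (5<h<20 and s>110) else ('.' if v<60 else 'g' if v<140 else 'W') for h,s,v in hsv[r,194:236]))
E
```

```text
t 10.42 pos [0.616 0.157 0.176] yang 103.11033548640756 shares [ 0.169  0.015 -0.158] twist None F [-0.132  0.493 -0.215] w 0.0006666582496802292
0 [204.033 221.244]
0.02 [203.495 216.167]
0.04 [202.947 210.981]
206 ....ggg...gOO..gOOOOOOOOOOOOOOOOOO........
207 .....gg.gggg..ggOOOOOOOOOOOOOOOOOO........
208 ........gggg.gggOOOOOOOOOOOOOOOOOOO.......
209 ..g....ggggg.gggOOOgggggOOOOOOOOOOOO......
210 gg....gggggg.gggOgggggWWgOOOOOOOOOOO......
211 g.....gggggg.gggg.gggWWWgOOOOOOOOOOOO.....
212 ..gg.ggggggg.ggO..gggWWggOOOOOOOOOOOO.....
213 .gggggggggggggOO..gggggggOOOOOOOOOOOO.....
214 ggWWgggggggggOOOg..ggggggOOOOOOOOOOOO.....
215 WWWWgggggggggOOOOOgggggggOOOOOOOOOOOO.....
216 WWWWggggggggOOOOOOOgWWWggOOOOOOOOOOOO..gg.
217 WWWWOOOggggOOOOOOOOgWWWWgOOOOOOOOOOOg..ggg
218 gWWWgOOOOOOOOOOOOOOgWWWWggOOOOOOOOOOgggggg
219 WWWWgOOOOOOOOOOOOOOgWWWWggOOOOOOOOOOOggggg
220 WWWWWOOOOOOOOOOOOOOgWWWWggOOOOOOOOOOOggggg
221 WWWWWOOOOOOOOOOOOOgggWWWggOOOOOOOOOOO.gggg
```

```bash
python3 - <<'E'
from h import *
np.set_printoptions(precision=1,suppress=True)
p=get_state()["eef_pos"];y=-2.913
X=np.array([np.cos(y),np.sin(y),0]);Y=np.array([np.sin(y),-np.cos(y),0]);Z=np.array([0,0,1])
for n,a,b,c in [("tip",0,0,0),("pad base",0,0,.066)]+[(f"body{a}{b}",a,b,.066) for a in(-.039,.039) for b in(-.097,.097)]:
    print(n,proj("scene",p+a*X+b*Y+c*Z),proj("top",p+a*X+b*Y+c*Z))
np.set_printoptions(precision=3)
for z in(.2,.21,.22,.24): print(z,at_z("scene",(203.5,217.5),z),at_z("scene",(203.5,217.5),z)-p)
f=lambda im,x,y,w,h,W,H:cv2.resize(im[y:y+h,x:x+w],(W,H),interpolation=cv2.INTER_CUBIC)
cv2.imwrite("pics/c8.png",f(cv2.imread("pics/s5.png"),150,140,100,100,600,600))
E
```

```text
tip [204.  221.2] [181.6 176.4]
pad base [202.2 204.1] [178.1 171.3]
body-0.039-0.097 [207.9 178.4] [208.1 150.8]
body-0.0390.097 [169.8 223. ] [142.1 166.3]
body0.039-0.097 [232.3 186.6] [214.1 176.4]
body0.0390.097 [195.8 232.9] [147.5 192.3]
0.2 [0.61  0.163 0.2  ] [-0.006  0.006  0.024]
0.21 [0.603 0.169 0.21 ] [-0.014  0.013  0.034]
0.22 [0.595 0.176 0.22 ] [-0.021  0.019  0.044]
0.24 [0.58  0.189 0.24 ] [-0.036  0.032  0.064]
```

View pics/c8.png

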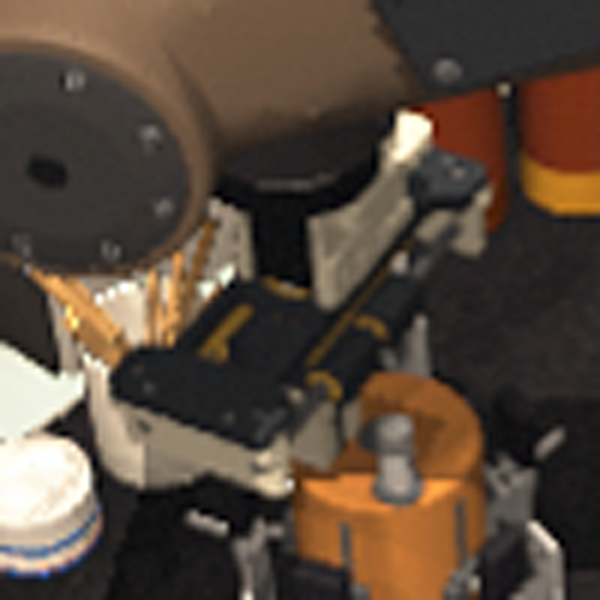

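The view shows the shut fingers just over the drum's rear half, with their tips at about (203,217) and roughly at the drum-top level. The tips sit about 25 mm above the reported TCP, which matches the missed knob. I'll feel further down to confirm.

>>> arm_command:
  commands:
    - {"tx": 0,"ty": 0,"tz": 0.002,"twist": 0}
    - {"tx": 0,"ty": 0,"tz": 0.004,"twist": 0}
    - {"tx": 0,"ty": 0,"tz": 0.006,"twist": 0}
    - {"tx": 0,"ty": 0,"tz": 0.008,"twist": 0}
    - {"tx": 0,"ty": 0,"tz": 0.01,"twist": 0}
    - {"tx": 0,"ty": 0,"tz": 0.012,"twist": 0}
    - {"tx": 0,"ty": 0,"tz": 0.012,"twist": 0}
    - {"tx": 0,"ty": 0,"tz": 0.012,"twist": 0}

```text
t: 11.13
eef_pos: [0.616, 0.1566, 0.1735]
ee_rot: [3.142, 0.0, -2.913]
force: [-0.0, -0.5, 0.4]
width: 0.0005
gripper_force: 0.4
```

>>> arm_command:
  commands:
    - {"tx": 0,"ty": 0,"tz": 0.002,"twist": 0}
    - {"tx": 0,"ty": 0,"tz": 0.004,"twist": 0}
    - {"tx": 0,"ty": 0,"tz": 0.006,"twist": 0}
    - {"tx": 0,"ty": 0,"tz": 0.008,"twist": 0}
    - {"tx": 0,"ty": 0,"tz": 0.01,"twist": 0}
    - {"tx": 0,"ty": 0,"tz": 0.012,"twist": 0}
    - {"tx": 0,"ty": 0,"tz": 0.012,"twist": 0}
    - {"tx": 0,"ty": 0,"tz": 0.012,"twist": 0}

```text
t: 11.8
eef_pos: [0.6162, 0.1566, 0.1733]
ee_rot: [-3.141, 0.002, -2.912]
force: [-8.2, -0.7, 17.4]
width: 0.0004
gripper_force: 8.5
```

Contact: the tips meet the drum top (0.200) at a reported z of 0.1734, so the real tips sit 26.5 mm higher than reported. I'll lift, open, go over the knob and descend to a reported 0.188.

>>> arm_command:
  commands:
    - {"tx": 0,"ty": 0,"tz": -0.12,"twist": 0}
    - {"tx": 0,"ty": 0,"tz": -0.24,"twist": 0}
    - {"tx": 0,"ty": 0,"tz": -0.36,"twist": 0}
    - {"tx": 0.04,"ty": 0.01,"tz": -0.36,"twist": 0}
    - {"tx": 0.1,"ty": 0.016,"tz": -0.36,"twist": 0}
    - {"tx": 0.17,"ty": 0.016,"tz": -0.36,"twist": 0}
    - {"tx": 0.17,"ty": 0.016,"tz": -0.36,"twist": 0}
    - {"tx": 0.17,"ty": 0.016,"tz": -0.36,"twist": 0}
  claw: 0.6

```text
t: 12.47
eef_pos: [0.5733, 0.1508, 0.2609]
ee_rot: [3.141, 0.001, -2.912]
force: [0.1, 0.1, -0.7]
width: 0.0477
gripper_force: 0.0
```

```bash
python3 - <<'E'
from h import *
np.set_printoptions(precision=3,suppress=True)
to((.5737,.151,.188))
E
```

```text
t 12.47 pos [0.573 0.151 0.261] yang 103.13429673733027 shares [-0.001  0.     0.291] twist None F [ 0.091  0.051 -0.682] w 0.047720781127010545
```

>>> arm_command:
  commands:
    - {"tx": 0,"ty": 0,"tz": 0.07,"twist": 0}
    - {"tx": 0,"ty": 0,"tz": 0.14,"twist": 0}
    - {"tx": 0,"ty": 0,"tz": 0.2,"twist": 0}
    - {"tx": 0,"ty": 0,"tz": 0.25,"twist": 0}
    - {"tx": 0,"ty": 0,"tz": 0.29,"twist": 0}
    - {"tx": 0,"ty": 0,"tz": 0.29,"twist": 0}
    - {"tx": 0,"ty": 0,"tz": 0.29,"twist": 0}
    - {"tx": 0,"ty": 0,"tz": 0.29,"twist": 0}

```text
t: 13.13
eef_pos: [0.5744, 0.151, 0.1886]
ee_rot: [-3.141, 0.001, -2.913]
force: [0.3, -1.1, 0.1]
width: 0.0524
gripper_force: 0.0
```

>>> arm_command:
  commands:
    - {"tx": 0,"ty": 0,"tz": 0,"twist": 0}
    - {"tx": 0,"ty": 0,"tz": 0,"twist": 0}
    - {"tx": 0,"ty": 0,"tz": 0,"twist": 0}
    - {"tx": 0,"ty": 0,"tz": 0,"twist": 0}
    - {"tx": 0,"ty": 0,"tz": 0,"twist": 0}
    - {"tx": 0,"ty": 0,"tz": 0,"twist": 0}
    - {"tx": 0,"ty": 0,"tz": 0,"twist": 0}
    - {"tx": 0,"ty": 0,"tz": 0,"twist": 0}
  claw: 0

```text
t: 13.8
eef_pos: [0.5737, 0.1518, 0.1881]
ee_rot: [3.14, 0.001, -2.913]
force: [-2.7, 4.3, 1.6]
width: 0.0157
gripper_force: 15.0
```

```bash
python3 - <<'E'
from h import *
np.set_printoptions(precision=3,suppress=True)
to((.5737,.151,.188));print(get_state()["gripper_force"])
E
```

```text
t 13.8 pos [0.574 0.152 0.188] yang 103.1227112611846 shares [ 0.001 -0.003  0.   ] twist None F [-2.698  4.268  1.611] w 0.01573322255710532
15.000269114971161
```

```bash
python3 - <<'E'
import numpy as np
y=-2.913;tx=np.array([np.cos(y),np.sin(y)]);ty=np.array([np.sin(y),-np.cos(y)])
A=np.array([.6014,.1315]);f=lambda a:A+.034*np.array([np.cos(np.radians(a)),np.sin(np.radians(a))])
ths=np.r_[145-128*np.arange(0,25)/24]
for k in range(1,25):
    b=f(ths[(k-1)//8*8]);e=(f(ths[k])-b)/.25;print(k,np.round([e@tx,e@ty],3))
E
```

```text
1 [-0.01   0.008]
2 [-0.02   0.015]
3 [-0.031  0.021]
4 [-0.043  0.026]
5 [-0.055  0.03 ]
6 [-0.067  0.033]
7 [-0.08   0.034]
8 [-0.093  0.035]
9 [-0.013 -0.001]
10 [-0.025 -0.003]
11 [-0.037 -0.006]
12 [-0.049 -0.01 ]
13 [-0.061 -0.015]
14 [-0.072 -0.022]
15 [-0.082 -0.029]
16 [-0.092 -0.037]
17 [-0.009 -0.009]
18 [-0.017 -0.019]
19 [-0.024 -0.03 ]
20 [-0.03  -0.041]
21 [-0.034 -0.052]
22 [-0.038 -0.065]
23 [-0.041 -0.077]
24 [-0.042 -0.09 ]
```

>>> arm_command:
  commands:
    - {"tx": -0.01,"ty": 0.008,"tz": 0,"twist": 0}
    - {"tx": -0.02,"ty": 0.015,"tz": 0,"twist": 0}
    - {"tx": -0.031,"ty": 0.021,"tz": 0,"twist": 0}
    - {"tx": -0.043,"ty": 0.026,"tz": 0,"twist": 0}
    - {"tx": -0.055,"ty": 0.03,"tz": 0,"twist": 0}
    - {"tx": -0.067,"ty": 0.033,"tz": 0,"twist": 0}
    - {"tx": -0.08,"ty": 0.034,"tz": 0,"twist": 0}
    - {"tx": -0.093,"ty": 0.035,"tz": 0,"twist": 0}
  grip_force: 25

```text
t: 14.47
eef_pos: [0.5929, 0.1655, 0.1881]
ee_rot: [3.14, -0.002, -2.912]
force: [-8.2, 5.3, 4.8]
width: 0.0156
gripper_force: 25.0
```

>>> arm_command:
  commands:
    - {"tx": -0.013,"ty": -0.001,"tz": 0,"twist": 0}
    - {"tx": -0.025,"ty": -0.003,"tz": 0,"twist": 0}
    - {"tx": -0.037,"ty": -0.006,"tz": 0,"twist": 0}
    - {"tx": -0.049,"ty": -0.01,"tz": 0,"twist": 0}
    - {"tx": -0.061,"ty": -0.015,"tz": 0,"twist": 0}
    - {"tx": -0.072,"ty": -0.022,"tz": 0,"twist": 0}
    - {"tx": -0.082,"ty": -0.029,"tz": 0,"twist": 0}
    - {"tx": -0.092,"ty": -0.037,"tz": 0,"twist": 0}

```text
t: 15.13
eef_pos: [0.6187, 0.1622, 0.1881]
ee_rot: [3.14, 0.0, -2.912]
force: [-3.7, 5.6, 1.9]
width: 0.0153
gripper_force: 25.0
```

>>> arm_command:
  commands:
    - {"tx": -0.009,"ty": -0.009,"tz": 0,"twist": 0}
    - {"tx": -0.017,"ty": -0.019,"tz": 0,"twist": 0}
    - {"tx": -0.024,"ty": -0.03,"tz": 0,"twist": 0}
    - {"tx": -0.03,"ty": -0.041,"tz": 0,"twist": 0}
    - {"tx": -0.034,"ty": -0.052,"tz": 0,"twist": 0}
    - {"tx": -0.038,"ty": -0.065,"tz": 0,"twist": 0}
    - {"tx": -0.041,"ty": -0.077,"tz": 0,"twist": 0}
    - {"tx": -0.042,"ty": -0.09,"tz": 0,"twist": 0}

```text
t: 15.8
eef_pos: [0.6343, 0.1425, 0.1881]
ee_rot: [3.14, 0.001, -2.912]
force: [-2.2, 6.6, 2.7]
width: 0.0152
gripper_force: 25.0
```

>>> arm_command:
  commands:
    - {"tx": 0,"ty": 0,"tz": 0,"twist": 0}
    - {"tx": 0,"ty": 0,"tz": 0,"twist": 0}
    - {"tx": 0,"ty": 0,"tz": 0,"twist": 0}
    - {"tx": 0,"ty": 0,"tz": 0,"twist": 0}
    - {"tx": 0,"ty": 0,"tz": 0,"twist": 0}
    - {"tx": 0,"ty": 0,"tz": 0,"twist": 0}
    - {"tx": 0,"ty": 0,"tz": 0,"twist": 0}
    - {"tx": 0,"ty": 0,"tz": 0,"twist": 0}
  claw: 0.6

```text
t: 16.47
eef_pos: [0.6342, 0.1413, 0.1879]
ee_rot: [-3.142, -0.0, -2.913]
force: [0.4, 0.0, -0.2]
width: 0.0523
gripper_force: 0.0
```

>>> arm_command:
  commands:
    - {"tx": 0,"ty": 0,"tz": -0.12,"twist": 0}
    - {"tx": 0,"ty": 0,"tz": -0.24,"twist": 0}
    - {"tx": 0,"ty": 0,"tz": -0.36,"twist": 0}
    - {"tx": 0.1,"ty": -0.1,"tz": -0.4,"twist": 0}
    - {"tx": 0.2,"ty": -0.2,"tz": -0.4,"twist": 0}
    - {"tx": 0.3,"ty": -0.3,"tz": -0.4,"twist": 0.03}
    - {"tx": 0.4,"ty": -0.42,"tz": -0.4,"twist": 0.06}
    - {"tx": 0.5,"ty": -0.54,"tz": -0.4,"twist": 0.09}

```text
t: 17.13
eef_pos: [0.542, -0.0196, 0.2881]
ee_rot: [3.141, 0.001, 3.084]
force: [1.5, -0.9, 0.2]
width: 0.0527
gripper_force: 0.0
```

```bash
python3 - <<'E'
from h import *
from scipy.optimize import least_squares
np.set_printoptions(precision=4,suppress=True)
K=np.array([[.5737,.1518],[.5929,.1655],[.6187,.1622],[.6342,.1420]])
r=least_squares(lambda a:np.hypot(*(K-a).T)-.034,[.6,.13]);A=r.x;print("axis",A,r.fun)
k=K[-1]-A;print("knob ang",np.degrees(np.arctan2(k[1],k[0])))
a=grab_frame("scene")[...,::-1];b=grab_frame("top")[...,::-1]
cv2.imwrite("pics/s6.png",a);cv2.imwrite("pics/t6.png",b)
o=lambda x,y:(280+(x-400)/8.333,222+y/8.333)
print("block c",at_z("top",o(601,161),.038),"cap",at_z("top",o(638,143),.145),"corners",[at_z("top",o(*c),.038)[:2] for c in((475,73),(737,92),(727,250),(465,230))])
for q in("knob","slot","drum","stand","cap","block","stencil"):
  for c in("scene","top"): print(q,c,[(d["uv"],round(d["score"],2)) for d in spot_point(q,c)[:2]])
to((.42,-.218,.2),86)
E
```

```text
axis [0.6017 0.1326] [-0.0001  0.      0.0001 -0.0001]
knob ang 16.03986136008863
block c [ 0.4258 -0.2256  0.038 ] cap [ 0.4248 -0.2247  0.145 ] corners [array([ 0.4609, -0.1772]), array([ 0.4522, -0.2803]), array([ 0.3905, -0.2737]), array([ 0.3996, -0.1714])]
knob scene [([202.5, 195.2], 0.78)]
knob top []
slot scene [([231.8, 233.0], 0.74), ([374.3, 195.2], 0.61)]
slot top []
drum scene [([213.3, 213.2], 0.98), ([332.3, 220.8], 0.67)]
drum top []
stand scene [([217.4, 258.7], 0.8)]
stand top [([198.8, 188.7], 0.77), ([305.2, 242.0], 0.51)]
cap scene [([338.1, 191.6], 0.61), ([210.4, 210.0], 0.57)]
cap top [([307.5, 239.6], 0.58)]
block scene [([326.9, 218.6], 0.84), ([199.7, 321.6], 0.74)]
block top [([300.8, 242.7], 0.81), ([289.9, 182.1], 0.63)]
stencil scene [([330.9, 218.8], 0.59), ([218.4, 204.2], 0.57)]
stencil top [([300.5, 239.5], 0.49)]
t 17.93 pos [ 0.5432 -0.0183  0.2878] yang 86.92954795673214 shares [ 0.4491 -0.8239  0.3514] twist 0.005164155315178536 F [ 0.5883 -0.2333 -0.2261] w 0.05286646579762189
```

The grip worked. The circle fit gives the axis at (0.6017, 0.1326) and the hook at 196°, against the tongue at about 197.5°, so it's aligned. Next I'll estimate the hook height from the pixels as a starting guess.

```bash
python3 - <<'E'
from h import *
np.set_printoptions(precision=1,suppress=True)
A=np.array([.6017,.1326]);u=np.array([np.cos(np.radians(196)),np.sin(np.radians(196))])
for h in(0,.01,.02,.03):
    print(h,[np.round(proj("scene",(*(A+r*u),.14+h+(.006 if r>.09 else 0))),1) for r in(.045,.06,.08,.094)])
a=cv2.imread("pics/s6.png");g=a.max(2)
print("    ",*range(222,262,1))
for r in range(212,250): print(r,' '.join(f"{v:3d}" for v in g[r,222:262]))
E
```

```text
0 [array([228.9, 232.4]), array([233.7, 234. ]), array([240.2, 236.1]), array([244.8, 236.1])]
0.01 [array([228.8, 230. ]), array([233.6, 231.6]), array([240.2, 233.7]), array([244.8, 233.7])]
0.02 [array([228.6, 227.5]), array([233.5, 229.1]), array([240.1, 231.2]), array([244.7, 231.2])]
0.03 [array([228.5, 225.1]), array([233.4, 226.6]), array([240. , 228.7]), array([244.6, 228.7])]
     222 223 224 225 226 227 228 229 230 231 232 233 234 235 236 237 238 239 240 241 242 243 244 245 246 247 248 249 250 251 252 253 254 255 256 257 258 259 260 261
212 247 243 243 246 248 247 248 228 102  24  25  29  26  64 138 133  32  37  44  47  45  45  46  43  48  48  42  39  42  47  44  43  42  42  44  46  45  42  35  36
213 247 245 242 246 248 248 249 231 106  22  23  28  27  39  51  46  40  40  42  44  44  44  44  43  46  46  45  40  40  46  45  47  40  41  45  47  48  42  41  43
214 247 245 242 245 248 248 249 230 102  21  23  27  27  25  34  43  43  43  40  50  50  46  44  45  48  51  49  44  43  45  45  46  45  48  45  48  47  43  46  46
215 246 246 242 244 247 249 245 200 109  89  25  24  2
[... 4985 characters left out ...]
  38  43  42  41  42  41  42  37  40  41  39
246  78  46  46  47  48  45  43  73 100 104 112 119 121 120 119 120 118 112  85  38  28  41  43  43  40  36  39  40  41  37  41  46  46  42  38  38  40  43  44  43
247  45  46  46  48  49  41  68  96 101 100 101 112 121 119 120 117 119 118 111 101  79  40  43  41  39  35  42  43  41  39  39  38  41  41  42  41  39  42  44  41
248  52  48  47  48  44  67  96 103 100 101  99 101 111 121 119 119 121 120 117 114  91  47  43  40  40  44  41  45  42  45  41  39  42  47  45  44  42  43  45  45
249  51  49  46  46  67  96 103 103 101 100 100  98 101 106 110 121 121 120 118 114 110  85  35  37  40  43  40  41  45  44  40  43  47  47  45  46  47  46  48  48
```

>>> arm_command:
  commands:
    - {"tx": 0.05,"ty": -0.1,"tz": 0.0,"twist": 0}
    - {"tx": 0.11,"ty": -0.2,"tz": 0.0,"twist": 0}
    - {"tx": 0.17,"ty": -0.32,"tz": 0.0,"twist": 0}
    - {"tx": 0.23,"ty": -0.43,"tz": 0,"twist": 0}
    - {"tx": 0.29,"ty": -0.55,"tz": 0,"twist": 0.005}
    - {"tx": 0.35,"ty": -0.66,"tz": 0,"twist": 0.01}
    - {"tx": 0.4,"ty": -0.76,"tz": 0.05,"twist": 0.01}
    - {"tx": 0.43,"ty": -0.85,"tz": 0.1,"twist": 0.01}

```text
t: 18.6
eef_pos: [0.4234, -0.2263, 0.2637]
ee_rot: [-3.141, 0.003, 3.056]
force: [0.4, -0.3, -0.3]
width: 0.0527
gripper_force: 0.0
```

```bash
python3 - <<'E'
from h import *
np.set_printoptions(precision=4,suppress=True)
to((.4250,-.2245,.0935),85.2)
E
```

```text
t 18.6 pos [ 0.4234 -0.2263  0.2637] yang 85.09000739135207 shares [-0.0042  0.0077  0.6806] twist -0.0006110700480440477 F [ 0.4018 -0.3305 -0.2811] w 0.05265250220762911
```

From pixel rows, the wire lies at about z = 0.154 (h ≈ 14 mm). Next I'll descend on the stencil's cap.

>>> arm_command:
  commands:
    - {"tx": 0,"ty": 0.005,"tz": 0.1,"twist": 0}
    - {"tx": -0.002,"ty": 0.005,"tz": 0.2,"twist": 0}
    - {"tx": -0.002,"ty": 0.005,"tz": 0.3,"twist": 0}
    - {"tx": -0.002,"ty": 0.005,"tz": 0.4,"twist": 0}
    - {"tx": -0.002,"ty": 0.005,"tz": 0.5,"twist": 0}
    - {"tx": -0.002,"ty": 0.005,"tz": 0.59,"twist": 0}
    - {"tx": -0.002,"ty": 0.005,"tz": 0.66,"twist": 0}
    - {"tx": -0.002,"ty": 0.005,"tz": 0.68,"twist": 0}

```text
t: 19.27
eef_pos: [0.4231, -0.2234, 0.0903]
ee_rot: [3.141, -0.004, 3.056]
force: [-0.5, 0.7, -0.9]
width: 0.0526
gripper_force: 0.0
```

>>> arm_command:
  commands:
    - {"tx": 0,"ty": 0,"tz": 0,"twist": 0}
    - {"tx": 0,"ty": 0,"tz": 0,"twist": 0}
    - {"tx": 0,"ty": 0,"tz": 0,"twist": 0}
    - {"tx": 0,"ty": 0,"tz": 0,"twist": 0}
    - {"tx": 0,"ty": 0,"tz": 0,"twist": 0}
    - {"tx": 0,"ty": 0,"tz": 0,"twist": 0}
    - {"tx": 0,"ty": 0,"tz": 0,"twist": 0}
    - {"tx": 0,"ty": 0,"tz": 0,"twist": 0}
  claw: 0
  grip_force: 20

```text
t: 19.93
eef_pos: [0.4257, -0.224, 0.0939]
ee_rot: [-3.141, 0.002, 3.057]
force: [-0.4, 0.6, 6.1]
width: 0.0261
gripper_force: 20.0
```

```bash
python3 - <<'E'
from h import *
np.set_printoptions(precision=4,suppress=True)
to((.4250,-.2245,.0935),85.2);print(get_state()["gripper_force"],get_state()["moment"])
E
```

```text
t 19.93 pos [ 0.4257 -0.224   0.0939] yang 85.12680883341213 shares [ 0.0027 -0.0024  0.0015] twist -0.0004066175921548639 F [-0.4058  0.6129  6.1285] w 0.026056897827748646
19.998370707035065 [0.2898 0.1634 0.0034]
```

The cap is gripped (26.1 mm). I'll lift straight out, then turn to match the hook.

>>> arm_command:
  commands:
    - {"tx": 0,"ty": 0,"tz": -0.04,"twist": 0}
    - {"tx": 0,"ty": 0,"tz": -0.1,"twist": 0}
    - {"tx": 0,"ty": 0,"tz": -0.17,"twist": 0}
    - {"tx": 0,"ty": 0,"tz": -0.25,"twist": 0}
    - {"tx": 0,"ty": 0,"tz": -0.33,"twist": 0}
    - {"tx": 0,"ty": 0,"tz": -0.38,"twist": -0.03}
    - {"tx": 0,"ty": 0,"tz": -0.38,"twist": -0.06}
    - {"tx": 0,"ty": 0,"tz": -0.38,"twist": -0.09}

```text
t: 20.6
eef_pos: [0.4252, -0.2236, 0.1888]
ee_rot: [-3.141, 0.002, -2.94]
force: [0.2, 0.7, -1.3]
width: 0.0257
gripper_force: 20.0
```

```bash
python3 - <<'E'
from h import *
np.set_printoptions(precision=4,suppress=True)
to((.4795,.0975,.189),106)
E
```

```text
t 20.6 pos [ 0.4252 -0.2236  0.1888] yang 101.56828735355896 shares [-0.4705  1.2149 -0.0003] twist -0.024620625813561343 F [ 0.2052  0.6906 -1.3152] w 0.025677345895247068
```

>>> arm_command:
  commands:
    - {"tx": -0.03,"ty": 0.08,"tz": 0,"twist": -0.01}
    - {"tx": -0.07,"ty": 0.18,"tz": 0,"twist": -0.02}
    - {"tx": -0.11,"ty": 0.28,"tz": 0,"twist": -0.026}
    - {"tx": -0.15,"ty": 0.39,"tz": 0,"twist": -0.026}
    - {"tx": -0.19,"ty": 0.5,"tz": 0,"twist": -0.026}
    - {"tx": -0.23,"ty": 0.6,"tz": 0,"twist": -0.026}
    - {"tx": -0.27,"ty": 0.7,"tz": 0,"twist": -0.026}
    - {"tx": -0.3,"ty": 0.78,"tz": 0,"twist": -0.026}

```text
t: 21.27
eef_pos: [0.4601, -0.0161, 0.1879]
ee_rot: [3.141, 0.0, -2.862]
force: [0.6, -1.6, -1.1]
width: 0.0258
gripper_force: 20.0
```

```bash
python3 - <<'E'
from h import *
np.set_printoptions(precision=4,suppress=True)
to((.4795,.0975,.146),106)
E
```

```text
t 21.27 pos [ 0.4601 -0.0161  0.1879] yang 106.0166963744469 shares [-0.2     0.4151  0.1676] twist 9.275763581608013e-05 F [ 0.6163 -1.6463 -1.0855] w 0.025816524386454452
```

>>> arm_command:
  commands:
    - {"tx": -0.04,"ty": 0.08,"tz": 0.02,"twist": 0}
    - {"tx": -0.08,"ty": 0.16,"tz": 0.05,"twist": 0}
    - {"tx": -0.12,"ty": 0.24,"tz": 0.08,"twist": 0}
    - {"tx": -0.16,"ty": 0.32,"tz": 0.11,"twist": 0}
    - {"tx": -0.19,"ty": 0.38,"tz": 0.14,"twist": 0}
    - {"tx": -0.2,"ty": 0.41,"tz": 0.168,"twist": 0}
    - {"tx": -0.2,"ty": 0.41,"tz": 0.168,"twist": 0}
    - {"tx": -0.2,"ty": 0.41,"tz": 0.168,"twist": 0}

```text
t: 21.93
eef_pos: [0.4794, 0.0942, 0.1454]
ee_rot: [-3.141, -0.002, -2.862]
force: [-0.3, -1.0, -0.8]
width: 0.026
gripper_force: 20.0
```

```bash
python3 - <<'E'
from h import *
np.set_printoptions(precision=4,suppress=True)
to((.4795,.0975,.146),106)
s=get_state();p=s["eef_pos"]
a=grab_frame("scene")[...,::-1];b=grab_frame("top")[...,::-1]
cv2.imwrite("pics/s7.png",a);cv2.imwrite("pics/t7.png",b)
for q in("eye","cap","stencil","slot","hook"):
  try: print(q,[(d["uv"],round(d["score"],2)) for d in spot_point(q,"scene")[:3]])
  except Exception as e: print(q,e)
e=p+[0,0,.0111];Y=np.array([np.cos(np.radians(106)),np.sin(np.radians(106)),0])
P=lambda q:np.round(proj("scene",q),1)
print("eye",P(e),"bottom corners",P(e+.035*Y-[0,0,.097]),P(e-.035*Y-[0,0,.097]),"top corners",P(e+.035*Y-[0,0,.025]),P(e-.035*Y-[0,0,.025]))
g=a.max(2);c=P(e).astype(int)
x0,y0=c[0]-18,c[1]-12
print("     ",*range(x0,x0+36))
for r in range(y0,y0+50): print(r,' '.join(f"{v:3d}" for v in g[r,x0:x0+36]))
E
```

```text
t 21.93 pos [0.4794 0.0942 0.1454] yang 106.0338690508527 shares [-0.004   0.0124 -0.0025] twist 0.00018816139362611592 F [-0.304  -1.0261 -0.8025] w 0.026020474443744994
eye [([256.1, 232.4], 0.59), ([213.4, 177.2], 0.57)]
cap [([214.9, 161.8], 0.53), ([258.5, 224.5], 0.47)]
stencil [([216.7, 258.3], 0.59), ([255.4, 260.2], 0.58), ([216.4, 205.5], 0.57)]
slot [([230.7, 229.0], 0.95)]
hook it knows: block, cap, card_terminal, cinnamon, cocoa, drum, eye, knob, order_pad, service_bell, slot, snack_bar, stand, stencil, teaspoon
eye [256.6 236.4] bottom corners [251.7 267.9] [261.2 250.5] top corners [251.5 251.4] [261.5 233.9]
      238 239 240 241 242 243 244 245 246 247 248 249 250 251 252 253 254 255 256 257 258 259 260 261 262 263 264 265 266 267 268 269 270 271 272 273
224  31  34  33  35  34  35  34  35  36  34  35  33  34  34  34  36  33  32  30  45  66  59  32  31  35  33  32  26  23  22  28  29  26  25  25  24
225  35  33  34  35  34  32  35  33  33  33  34  34  34  34  34  33  33  35  33  39  64  90 105  84  36  31  26  23  26  29  28  31  29  29  27  24
226  32  34  33  34  3
[... 6381 characters left out ...]
 132 115  71  34  23  35  47  44  42  39  41  43  38  40  41  44  42  41  37  44  47  46  40  41  46  48  45
270 139 134 102  62  60  87 109 121 132 133 101  48  35  39  54  53  42  42  48  45  42  39  43  49  52  51  43  41  46  46  44  43  45  44  44  45
271 130  99  58  36  33  44  55  63  88  99  71  42  42  45  50  45  41  43  50  47  42  39  38  45  45  46  40  41  44  45  42  46  51  45  43  42
272 100  67  31  39  44  40  39  39  46  50  43  40  39  42  46  49  44  42  47  47  44  42  45  46  44  45  44  40  42  47  43  41  46  46  45  45
273  60  44  47  47  44  41  39  37  35  38  42  45  44  43  45  49  50  46  46  39  43  49  54  51  44  44  44  43  43  46  42  42  43  45  45  44
```

The stencil is upright, its corner at the predicted pixel (252,267), and the eye height is right to about 1–2 mm. I'll align laterally and approach slowly along the hook line.

>>> arm_command:
  commands:
    - {"tx": 0,"ty": 0.01,"tz": -0.002,"twist": 0}
    - {"tx": 0,"ty": 0.01,"tz": -0.002,"twist": 0}
    - {"tx": -0.02,"ty": 0.01,"tz": -0.002,"twist": 0}
    - {"tx": -0.04,"ty": 0.01,"tz": -0.002,"twist": 0}
    - {"tx": -0.06,"ty": 0.01,"tz": -0.002,"twist": 0}
    - {"tx": -0.08,"ty": 0.01,"tz": -0.002,"twist": 0}
    - {"tx": -0.08,"ty": 0.01,"tz": -0.002,"twist": 0}
    - {"tx": -0.08,"ty": 0.01,"tz": -0.002,"twist": 0}

```text
t: 22.9
eef_pos: [0.4988, 0.1024, 0.1461]
ee_rot: [-3.141, -0.001, -2.863]
force: [-0.8, -0.8, -0.6]
width: 0.0261
gripper_force: 20.0
```

```bash
cat >> h.py <<'E'
def rl():
    s=get_state();A=np.array([.6017,.1326]);t=np.radians(196);d=s["eef_pos"][:2]-A
    print("t",round(s["t"],2),"r",d@[np.cos(t),np.sin(t)],"lat",d@[-.2756*-1*-1,.9613] if 0 else d@np.array([-np.sin(t-np.pi),np.cos(t-np.pi)]),"z",s["eef_pos"][2],"rot",s["ee_rot"],"F",s["force"],"M",s["moment"])
E
python3 - <<'E'
from h import *
np.set_printoptions(precision=4,suppress=True)
rl()
E
```

```text
t 22.9 r 0.10725461699714187 lat -0.0006296893409234111 z 0.14606469328986776 rot [-3.1415 -0.0007 -2.8628] F [-0.836  -0.8428 -0.558 ] M [0.0092 0.0348 0.0427]
```

>>> arm_command:
  commands:
    - {"tx": -0.01,"ty": 0,"tz": 0,"twist": 0}
    - {"tx": -0.02,"ty": 0,"tz": 0,"twist": 0}
    - {"tx": -0.03,"ty": 0,"tz": 0,"twist": 0}
    - {"tx": -0.04,"ty": 0,"tz": 0,"twist": 0}
    - {"tx": -0.05,"ty": 0,"tz": 0,"twist": 0}
    - {"tx": -0.06,"ty": 0,"tz": 0,"twist": 0}
    - {"tx": -0.06,"ty": 0,"tz": 0,"twist": 0}
    - {"tx": -0.06,"ty": 0,"tz": 0,"twist": 0}

```text
t: 23.57
eef_pos: [0.513, 0.1065, 0.1463]
ee_rot: [-3.142, -0.0, -2.863]
force: [-0.3, -0.4, -0.2]
width: 0.0257
gripper_force: 20.0
```

```bash
python3 - <<'E'
from h import *
np.set_printoptions(precision=4,suppress=True)
rl()
E
```

```text
t 23.57 r 0.09241356035048454 lat -0.0006128299640086245 z 0.14632796171251097 rot [-3.1416 -0.0002 -2.8626] F [-0.3138 -0.3852 -0.1756] M [ 0.0531  0.0399 -0.0155]
```

>>> arm_command:
  commands:
    - {"tx": -0.008,"ty": 0,"tz": 0,"twist": 0}
    - {"tx": -0.016,"ty": 0,"tz": 0,"twist": 0}
    - {"tx": -0.024,"ty": 0,"tz": 0,"twist": 0}
    - {"tx": -0.032,"ty": 0,"tz": 0,"twist": 0}
    - {"tx": -0.04,"ty": 0,"tz": 0,"twist": 0}
    - {"tx": -0.048,"ty": 0,"tz": 0,"twist": 0}
    - {"tx": -0.048,"ty": 0,"tz": 0,"twist": 0}
    - {"tx": -0.048,"ty": 0,"tz": 0,"twist": 0}

```text
t: 24.23
eef_pos: [0.5246, 0.1098, 0.1463]
ee_rot: [-3.142, -0.0, -2.863]
force: [-0.3, -0.3, -2.4]
width: 0.0263
gripper_force: 20.0
```

```bash
python3 - <<'E'
from h import *
np.set_printoptions(precision=4,suppress=True)
rl()
E
```

```text
t 24.23 r 0.08040707698362827 lat -0.0006197668239800964 z 0.14633766541495621 rot [-3.1416 -0.0001 -2.8626] F [-0.3082 -0.3101 -2.4443] M [0.0042 0.0134 0.0292]
```

A slight downward push (about 1.8 N) suggests the wire touches the hole's lower edge, so I'll lower by 2 mm and read again.

>>> arm_command:
  commands:
    - {"tx": 0,"ty": 0,"tz": 0.002,"twist": 0}
    - {"tx": 0,"ty": 0,"tz": 0.004,"twist": 0}
    - {"tx": 0,"ty": 0,"tz": 0.006,"twist": 0}
    - {"tx": 0,"ty": 0,"tz": 0.008,"twist": 0}
    - {"tx": 0,"ty": 0,"tz": 0.008,"twist": 0}
    - {"tx": 0,"ty": 0,"tz": 0.008,"twist": 0}
    - {"tx": 0,"ty": 0,"tz": 0.008,"twist": 0}
    - {"tx": 0,"ty": 0,"tz": 0.008,"twist": 0}

```text
t: 24.9
eef_pos: [0.5245, 0.1099, 0.1444]
ee_rot: [3.142, 0.0, -2.863]
force: [-0.0, -0.1, -0.9]
width: 0.0257
gripper_force: 20.0
```

```bash
python3 - <<'E'
from h import *
np.set_printoptions(precision=4,suppress=True)
rl()
E
```

```text
t 24.9 r 0.08045297393142596 lat -0.0005635532426255403 z 0.14444914152978824 rot [ 3.1415  0.0001 -2.8625] F [-0.004  -0.0535 -0.8795] M [0.0393 0.0412 0.015 ]
```

>>> arm_command:
  commands:
    - {"tx": -0.008,"ty": 0,"tz": 0,"twist": 0}
    - {"tx": -0.016,"ty": 0,"tz": 0,"twist": 0}
    - {"tx": -0.024,"ty": 0,"tz": 0,"twist": 0}
    - {"tx": -0.032,"ty": 0,"tz": 0,"twist": 0}
    - {"tx": -0.04,"ty": 0,"tz": 0,"twist": 0}
    - {"tx": -0.048,"ty": 0,"tz": 0,"twist": 0}
    - {"tx": -0.048,"ty": 0,"tz": 0,"twist": 0}
    - {"tx": -0.048,"ty": 0,"tz": 0,"twist": 0}

```text
t: 25.57
eef_pos: [0.5361, 0.1131, 0.1443]
ee_rot: [-3.142, -0.0, -2.863]
force: [-0.4, 0.2, -1.4]
width: 0.0257
gripper_force: 20.0
```

```bash
python3 - <<'E'
from h import *
np.set_printoptions(precision=4,suppress=True)
rl()
E
```

```text
t 25.57 r 0.06841267574408914 lat -0.0006219676399085545 z 0.14429629483727657 rot [-3.1415 -0.0002 -2.8626] F [-0.3789  0.1865 -1.4097] M [0.007  0.0266 0.0224]
```

>>> arm_command:
  commands:
    - {"tx": 0,"ty": 0,"tz": 0.004,"twist": 0}
    - {"tx": 0,"ty": 0,"tz": 0.009,"twist": 0}
    - {"tx": 0,"ty": 0,"tz": 0.014,"twist": 0}
    - {"tx": 0,"ty": 0,"tz": 0.019,"twist": 0}
    - {"tx": 0,"ty": 0,"tz": 0.024,"twist": 0}
    - {"tx": 0,"ty": 0,"tz": 0.024,"twist": 0}
    - {"tx": 0,"ty": 0,"tz": 0.024,"twist": 0}
    - {"tx": 0,"ty": 0,"tz": 0.024,"twist": 0}

```text
t: 26.23
eef_pos: [0.5361, 0.1132, 0.1384]
ee_rot: [-3.142, 0.0, -2.863]
force: [-0.4, -0.4, -0.8]
width: 0.0258
gripper_force: 20.0
```

>>> arm_command:
  commands:
    - {"tx": 0,"ty": 0,"tz": 0.002,"twist": 0}
    - {"tx": 0,"ty": 0,"tz": 0.004,"twist": 0}
    - {"tx": 0,"ty": 0,"tz": 0.006,"twist": 0}
    - {"tx": 0,"ty": 0,"tz": 0.008,"twist": 0}
    - {"tx": 0,"ty": 0,"tz": 0.008,"twist": 0}
    - {"tx": 0,"ty": 0,"tz": 0.008,"twist": 0}
    - {"tx": 0,"ty": 0,"tz": 0.008,"twist": 0}
    - {"tx": 0,"ty": 0,"tz": 0.008,"twist": 0}

```text
t: 26.9
eef_pos: [0.5361, 0.1132, 0.1364]
ee_rot: [3.142, 0.0, -2.863]
force: [-0.3, -0.1, -0.4]
width: 0.0261
gripper_force: 20.0
```

>>> arm_command:
  commands:
    - {"tx": 0,"ty": 0,"tz": 0.002,"twist": 0}
    - {"tx": 0,"ty": 0,"tz": 0.004,"twist": 0}
    - {"tx": 0,"ty": 0,"tz": 0.006,"twist": 0}
    - {"tx": 0,"ty": 0,"tz": 0.006,"twist": 0}
    - {"tx": 0,"ty": 0,"tz": 0.006,"twist": 0}
    - {"tx": 0,"ty": 0,"tz": 0.006,"twist": 0}
    - {"tx": 0,"ty": 0,"tz": 0.006,"twist": 0}
    - {"tx": 0,"ty": 0,"tz": 0.006,"twist": 0}

```text
t: 27.57
eef_pos: [0.5361, 0.1132, 0.135]
ee_rot: [3.142, 0.0, -2.862]
force: [-0.6, -0.4, -0.3]
width: 0.026
gripper_force: 20.0
```

>>> arm_command:
  commands:
    - {"tx": 0,"ty": 0,"tz": 0.002,"twist": 0}
    - {"tx": 0,"ty": 0,"tz": 0.004,"twist": 0}
    - {"tx": 0,"ty": 0,"tz": 0.004,"twist": 0}
    - {"tx": 0,"ty": 0,"tz": 0.004,"twist": 0}
    - {"tx": 0,"ty": 0,"tz": 0.004,"twist": 0}
    - {"tx": 0,"ty": 0,"tz": 0.004,"twist": 0}
    - {"tx": 0,"ty": 0,"tz": 0.004,"twist": 0}
    - {"tx": 0,"ty": 0,"tz": 0.004,"twist": 0}

```text
t: 28.23
eef_pos: [0.5362, 0.1132, 0.134]
ee_rot: [3.142, 0.0, -2.863]
force: [-0.9, 0.8, 2.2]
width: 0.0257
gripper_force: 20.0
```

The eye rests on the wire (about 3 N), so I'll release.

>>> arm_command:
  commands:
    - {"tx": 0,"ty": 0,"tz": 0,"twist": 0}
    - {"tx": 0,"ty": 0,"tz": 0,"twist": 0}
    - {"tx": 0,"ty": 0,"tz": 0,"twist": 0}
    - {"tx": 0,"ty": 0,"tz": 0,"twist": 0}
    - {"tx": 0,"ty": 0,"tz": 0,"twist": 0}
    - {"tx": 0,"ty": 0,"tz": 0,"twist": 0}
    - {"tx": 0,"ty": 0,"tz": 0,"twist": 0}
    - {"tx": 0,"ty": 0,"tz": 0,"twist": 0}
  claw: 0.55

```text
t: 28.9
eef_pos: [0.536, 0.1132, 0.1339]
ee_rot: [3.142, -0.0, -2.863]
force: [-0.0, 0.0, 0.4]
width: 0.048
gripper_force: 0.0
```

>>> arm_command:
  commands:
    - {"tx": 0,"ty": 0,"tz": -0.02,"twist": 0}
    - {"tx": 0,"ty": 0,"tz": -0.06,"twist": 0}
    - {"tx": 0,"ty": 0,"tz": -0.12,"twist": 0}
    - {"tx": 0,"ty": 0,"tz": -0.2,"twist": 0}
    - {"tx": 0,"ty": 0,"tz": -0.3,"twist": 0}
    - {"tx": 0,"ty": 0,"tz": -0.42,"twist": 0}
    - {"tx": 0,"ty": 0,"tz": -0.54,"twist": 0}
    - {"tx": 0.1,"ty": 0,"tz": -0.6,"twist": 0}

```text
t: 29.57
eef_pos: [0.5154, 0.1072, 0.288]
ee_rot: [-3.141, 0.005, -2.862]
force: [0.4, 0.7, 1.1]
width: 0.0485
gripper_force: 0.0
```

>>> arm_command:
  commands:
    - {"tx": 0.1,"ty": -0.1,"tz": 0,"twist": 0}
    - {"tx": 0.2,"ty": -0.2,"tz": 0,"twist": 0}
    - {"tx": 0.3,"ty": -0.3,"tz": 0,"twist": 0}
    - {"tx": 0.3,"ty": -0.42,"tz": 0,"twist": 0}
    - {"tx": 0.3,"ty": -0.55,"tz": 0,"twist": 0}
    - {"tx": 0.3,"ty": -0.68,"tz": 0,"twist": 0}
    - {"tx": 0.3,"ty": -0.8,"tz": 0,"twist": 0}
    - {"tx": 0.3,"ty": -0.8,"tz": 0,"twist": 0}

```text
t: 30.23
eef_pos: [0.4957, -0.1104, 0.2847]
ee_rot: [-3.14, 0.0, -2.865]
force: [0.5, 0.5, -0.1]
width: 0.0483
gripper_force: 0.0
```

```bash
python3 - <<'E'
from h import *
np.set_printoptions(precision=1,suppress=True)
a=grab_frame("scene")[...,::-1];b=grab_frame("top")[...,::-1]
cv2.imwrite("pics/s9.png",a)
A=np.array([.6017,.1326]);t=np.radians(196);u=np.array([np.cos(t),np.sin(t)]);Y=np.array([np.cos(t-np.pi/2),np.sin(t-np.pi/2)])
P=lambda r,l,z:proj("scene",(*(A+r*u+l*Y),z))
e=.1459
print("pred eye",P(.0684,0,e),"cap top",P(.0684,0,e+.047),"bottom corners",P(.0684,.035,e-.097),P(.0684,-.035,e-.097),"wire tip",P(.094,0,.1575))
for q in("eye","cap","slot","stencil"): print(q,[(d["uv"],round(d["score"],2)) for d in spot_point(q,"scene")[:4]])
g=a.max(2)
print("    ",*range(218,256))
for r in range(208,268): print(r,' '.join(f"{v:3d}" for v in g[r,218:256]))
E
```

```text
pred eye [236.4 233.4] cap top [235.9 221.7] bottom corners [232.2 264.5] [242.2 247.5] wire tip [244.7 233.3]
eye [([214.7, 175.9], 0.81), ([236.5, 232.2], 0.6), ([219.2, 254.9], 0.56)]
cap [([214.3, 165.4], 0.77), ([237.9, 224.3], 0.54), ([215.6, 261.0], 0.22)]
slot [([230.3, 232.1], 0.55)]
stencil [([238.8, 255.6], 0.81), ([217.1, 206.8], 0.64)]
     218 219 220 221 222 223 224 225 226 227 228 229 230 231 232 233 234 235 236 237 238 239 240 241 242 243 244 245 246 247 248 249 250 251 252 253 254 255
208 242 242 244 246 244 242 245 248 249 247 192  29  26  28  37  49  43  29  33  37  35  40  44  43  41  41  41  44  45  43  42  45  45  41  43  44  43  47
209 242 243 243 246 244 241 244 248 247 249 240 152  24  25  27  36  33  20  61 204 217  34  43  45  44  45  45  44  46  42  42  48  49  44  46  46  44  45
210 243 244 243 246 245 241 243 247 247 246 249 211  32  26  27  28  27  19 186 250 185  36  47  50  49  45  46  49  43  41  45  46  46  42  41  41  43  46
211 231 245 243 246 246 242 243 247 248 246 249 221  56  25  27  27  26  53 210 228  79  36  47  50  46  43  44  46  49  47 
[... 8067 characters left out ...]
 119 104 109 124 122 122 120  89  36  34  37  40  47  50  49  46  49  49  44
264 187 188 190 188 190 194 169 103 121 121 120 121 125 104 111 130  86 119 120 105 109 121 125 123 122 119 108 113 110  74  42  41  39  38  44  45  45  42
265 187 188 190 189 189 195 175 116 121 122 122 121 123 104  67  94 117 126 116 100 110 128 132 127 120 118 122 129 125 118 120 114  75  42  44  40  42  46
266 187 189 191 192 192 196 178 121 120 122 121 122 124 101  83 117 126 120 101 112 131 135 132 125 120 121 131 144 191 215 176 129  95  38  46  42  42  47
267 188 190 175 136 154 195 176 121 117 120 122 123 122 118 117 123 125 116 112 132 134 134 134 124 120 130 131 145 219 244 185 120  83  36  45  47  46  51
```

The stencil hangs where predicted: lower corner at (232,264), cap at (236,222), hook tip beyond it at (244,233). It is upright and the arm is clear. Handing in.

```bash
python3 -c "
from station import *
print(job_done())"
```

```text
the job is handed in; nothing more can be done
None
```

The carousel is turned to the front, the loose cocoa stencil hangs upright and released on the empty hook behind its raised tip, and the job was handed in at about 30 s; no verdict came back.

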